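# Right a toppled collar, turn the shaft's flat to the pointer, hold the collar on it

## Robot

A 7-joint arm with a two-finger parallel gripper is mounted at the origin on a cart in front of the work surface, level with it; the furniture and walls round the work are solid. World frame = base frame: x ahead of the robot, y to its left, z up, the work surface at z = 0. Lengths are in mm, angles in rad, forces in N, time in s.
With the tool pointing down it reaches from about 400 to 850 mm from the base axis. Payload 6.9 kg.
Tool frame: the origin (TCP) lies midway between the tips of the shut fingers; the grasp point (between the pads) lies 19 mm behind it; z points along the fingers, y is the direction in which the jaws open and shut (so a half turn about z gives the same grasp; the last joint's range is limited). The gripper opens to 85 mm and grips with 20 to 120 N. Pads are 22 mm wide; open, the fingers measure 114 mm over their backs; the gripper's body (76 mm by 85 mm) begins 54 mm behind the grasp point. The pads swing forward as they close: fully open they stand 13 mm farther back than shut.
Start: joints at [-1.073, 0.507, -0.238, 1.5, 0.126, 1.149, -0.155], TCP at [238.674, 577.62, 204.175] pointing down, gripper open.
Joint ranges: [-3.08, 3.08], [-0.24, 2.05], [-1.43, 1.35], [0, 2.5], [-1.52, 4.66], [0.17, 1.96], [-2.89, 2.89]. Speed limits (rad/s): [2.39, 2.39, 3.14, 3.14, 3.14, 3.14, 3.14].

## Interface

Orientations are given as [roll, pitch, yaw] about the fixed x, y, z axes, in that order (R = Rz(yaw) Ry(pitch) Rx(roll)).
In Python, from bench import monitor, optics, bot gives the robot as it stands.
- The arm moves only by the shell command python3 -m creep 'ROWS' [OPENING] [FORCE]. ROWS is JSON, a list of rows, each a list of 2 entries, a list of its own where there are three numbers: the shift along the tool's x, y, z scaled (see below), then the turn about the tool's z scaled (see below). A call has exactly 10 rows; each row is the pose to reach, as a shift and turn from the pose commanded when the call began, along the tool's axes at that moment, turning the shorter way round; what a row does not reach only later rows make up. The controller multiplies each number of a shift by 100 mm and each number of a turn by 360 degrees. A row lasts 1/10 s, in which the tool goes at most 50 mm and 8.59 degrees, less where a joint would pass 70% of its speed; a pose out of reach is approached as far as the arm can. A call with a number of a shift or a turn outside -1 to 1 is refused whole. A call with a gripper value outside its range is refused whole. OPENING is the opening, from 0 (shut) to 1 (fully open), set as the call begins (- or left out, the last holds). The fingers move at their own pace and stop on an object; FORCE is the grip in N (left out, the last holds). Time passes only in rows, so rows that repeat a pose let the fingers close, or fill a call up. It gives the time, the measured TCP pose, the force and the opening at its end, in the units of the state.
- monitor.get_obs(): the state, without advancing time (a new reading comes with each control period).
- optics.capture(name): name is "scene" or "top" or "wrist"; returns a dict with "color" (420x560x3 uint8, red, green, blue), "fx", "fy", "cx", "cy" (pixels), "k1" (the pictures are not rectified: a ray, as slopes to the right and down, at radius r is drawn at 1 + k1 r^2 times it, then the intrinsics apply), "view" (4x4, takes a point from world to camera coordinates); the wrist camera has in their place "mount" (4x4, takes a point from camera to tool coordinates, whose origin is the TCP and whose axes are the flange's). Camera axes: x right, y up, looking along -z (the intrinsics and any distortion apply to the point x, -y, -z); pixel columns grow to the right and rows downward; lengths in mm; the calibration is good to about 2 mm. A picture is of the moment at which its call begins: read the wrist's pose just before it. There is no depth.
- bot.finish_job(): hands the job in, once; it reports no verdict.
The state is a dict: "time": time; "q": joint angles; "qd": joint speeds; "effort": joint torques, N m; "position": TCP position; "ee_rot": TCP orientation; "wrist_force": force on the tool from outside, world axes, zero at the start; "torque": the same for the moment, N m; "opening": opening from 0.0 (shut) to 1.0 (fully open).
Only numpy, scipy, OpenCV 4.12 (cv2) and the standard library are available. Lean on these libraries where they do the work, as an engineer would, in place of code of your own. Each camera call takes 0.05 s, during which the arm holds its last target.

## Task

The square shaft collar has toppled over beside the bench mixer drive: first stand it upright on the desk, on its square end, and let go. Then grip the drive's shaft and turn it until the flat faces the pointer bar on the housing; after that fit the collar over the shaft, neck up and with its set screw on the flat and so towards the pointer, and press it down on the springy sleeve until the sleeve has sunk more than half of its travel. Finish while still gripping the collar and holding it pressed down there, and leave the small amber bottle, the tally counter and the little white jar where they stand.

Things in the scene. Friction and masses are not known exactly. Their poses are not given: they have to be found in the camera images.
- collar: Loose aluminium collar, 0.14-0.28 kg: square body 44 x 44 x 38 mm high, round neck (37 mm diameter, 16 high) on top, 24 mm bore through along z. Origin: centre of the square underside; z to the neck; set screw in the +x face; grip the plain y faces. Starts lying on its -x face, screw up, z level and pointing roughly away from the robot. Tilted under 35 degrees from upright it rocks upright when let go.
- collar_screw (a point): Tip of the set screw inside the collar's bore: 7.8 mm from the bore's axis towards +x, 20 mm above the underside, 6 mm thick; axes as the collar's. The tip lets the collar down the shaft only over the shaft's flat. The dark screw head is in the middle of the collar's +x face and stands 2 mm proud (for looks, not solid).
- drive: Mixer drive fixed on the desk: white housing 110 (x) x 120 (y) x 40 mm high with the vertical steel shaft in its middle. Origin: on the shaft's axis at desk height; z up. A dark pointer bar, 3.5 mm high, lies on top of the housing on the -x side of the shaft, 28 to 54 mm from its axis: the pointer's direction is this body's -x.
- shaft_top (a point): Top of the shaft, on its axis, 106 mm above the desk (66 above the housing); fixed to the housing, axes as the drive's. The shaft is 20 mm in diameter with one flat, 16 mm wide and 6 mm from the axis, over its whole exposed length: it measures 16 mm across the flat, 20 mm elsewhere. Its top 3 mm are chamfered.
- shaft (a joint): Angle of the shaft (rad) about the vertical, growing anticlockwise seen from above; 0 = the flat faces the pointer. It stays where it is left (0.05 N m of friction) and turns 3.1 rad either way.
- shaft_flat (a point): Point on the middle of the shaft's flat, 50 mm above the housing (90 mm above the desk), 6 mm from the axis; turns with the shaft; its -x axis is the outward normal of the flat.
- sleeve (a joint): Springy thrust sleeve round the foot of the shaft (ring, 37 mm outer diameter, 10 mm high, top 54 mm above the desk when free): how far it is pressed down, 0 to 0.008 m. Spring of 1000 N/m, 8 N at the bottom; the collar's own weight presses it down only 1.3 to 2.8 mm.
- immersion_oil: Bystander: small amber bottle with a black cap and a paper label, 26 mm diameter, 68 mm high. Origin under its centre.
- tally_counter: Bystander: small grey hand tally counter, 72 x 50 x 22 mm, lying flat. Origin under its centre.
- jar_cream: Bystander: small white jar with a cream cap, 30 mm diameter, 36 mm high. Origin under its centre.
- microscope: Tall fixed microscope between the robot's start and the work: pass well above it. Origin on the desk under its foot, axes as the world's; its solid parts reach x -146 to +123, y -122 to +122 mm, up to 375 mm high (eyepieces, x -146 to -93). Also fixed: an open slide box left of the work, 110 x 185 mm, centred 120 mm in +x and 445 mm in +y from this origin, its back lid up to 130 mm.

How it is judged (in metres and radians):
On the way, in this order (a step that is already met when the one before it is completed fails the run):
1. the collar stands upright on the desk on its square end, let go (angle between collar's own z axis and vertical below 0.1 rad and height (world z) of collar below 0.006 m and height (world z) of collar_screw above 0.015 m and contact force between the fingers and collar below 0.1 N), for 0.2 s.
2. the gripped shaft's flat faces the pointer within 0.15 rad, the collar still upright on the desk (value of joint shaft between -0.15 and 0.15 rad and contact force between the fingers and drive above 1 N and height (world z) of collar below 0.006 m and angle between collar's own z axis and vertical below 0.1 rad), for 0.2 s.
At the end, for the whole second after the job is handed in: The collar is round the shaft (axes within 4 mm), neck up and upright within 0.1 rad, its screw tip on the flat (within 4 mm of the flat's middle line), the flat within 0.25 rad of the pointer, the sleeve pressed down by more than 4 mm, the collar at rest and still gripped by the fingers (over 2 N) (value of joint sleeve above 0.004 m and value of joint shaft between -0.25 and 0.25 rad and horizontal distance between collar and shaft_top below 0.004 m and angle between collar's own z axis and vertical below 0.1 rad and height (world z) of collar between 0.044 and 0.052 m and x of collar_screw in the frame of shaft_flat below 0.002 m and y of collar_screw in the frame of shaft_flat between -0.004 and 0.004 m and contact force between the fingers and collar above 2 N and linear speed of collar below 0.02 m/s); the arm keeps its last pose, push and grip.
It fails at once if the amber bottle, the tally counter or the jar is moved by more than 30 mm or knocked over (distance of any of immersion_oil, tally_counter, jar_cream from where it was at the start of the episode above 0.03 m or angle between any of immersion_oil, tally_counter, jar_cream's own z axis and vertical above 0.5 rad).
It also fails if it takes over 72 s, if anything falls off the work surface, if the arm or the gripper's body presses on something with over 40 N, if the wrist force passes 120 N, or if a joint passes its speed limit or range.

## Working session

There is one attempt and no reset: what is moved stays moved. The work goes in short steps, Python scripts to look and compute and a shell command to move; the robot and the scene stay as the last step left them, time stands still between calls to the robot, and variables do not carry over. Pictures are saved under pics/ and viewed, and the job is handed in when it is done.

```bash
ls -la; mkdir -p pics
python3 - <<'E'
from bench import monitor, optics, bot
import cv2, json
o=monitor.get_obs(); print(o)
for n in ("scene","top","wrist"):
    c=optics.capture(n); cv2.imwrite(f"pics/{n}0.png",c["color"][:,:,::-1])
    print(n,{k:(v if k!="color" else v.shape) for k,v in c.items()})
E
```

```text
total 12
drwxr-xr-x  3 agent agent 4096 Dec  7 03:35 .
drwxr-xr-x 23 root  root  4096 Dec  7 03:35 ..
drwxr-xr-x  2 agent agent 4096 Dec  7 03:35 pics
{'time': 0.0, 'q': array([-1.07347476,  0.5083416 , -0.23754682,  1.50112471,  0.12570034,
        1.14891835, -0.1548022 ]), 'qd': array([ 0.0015139 , -0.00067109, -0.0010379 , -0.0005336 ,  0.00131858,
        0.00010002,  0.00065915]), 'effort': array([-6.23578017e-04, -6.20587206e+01, -2.18743019e+00, -2.49664396e+01,
        1.25008813e-02,  1.21900070e-02,  3.02751607e-05]), 'position': array([238.52115134, 577.09602774, 203.33096034]), 'ee_rot': array([-3.13979178e+00,  2.49585917e-05,  2.74980469e+00]), 'wrist_force': array([ 0.39481278, -0.16145896,  0.23401742]), 'torque': array([-0.04705601,  0.02085603, -0.02688306]), 'opening': 1.0045147997394979}
scene {'color': (420, 560, 3), 'fx': 399.48882113098756, 'fy': 399.48882113098756, 'cx': 283.51052761175384, 'cy': 212.0055496487373, 'k1': -0.03196714090930167, 'view': array([[ 7.58988685e-01,  6.50736713e-01, -2.18610543e-02,
        -5.41012269e+02],
       [-3.73618104e-01, 
[... 553 characters left out ...]
.57008223e+02],
       [-9.71037890e-02, -1.27267217e-02,  9.95192888e-01,
        -9.82092775e+02],
       [ 0.00000000e+00,  0.00000000e+00,  0.00000000e+00,
         1.00000000e+00]])}
wrist {'color': (420, 560, 3), 'fx': 353.02076515475494, 'fy': 353.02076515475494, 'cx': 278.7025828731853, 'cy': 206.57370376011283, 'k1': -0.08178596003071985, 'mount': array([[ 4.28806018e-04,  9.56289731e-01,  2.92420532e-01,
         7.47907810e+01],
       [ 9.99999597e-01, -6.40808399e-04,  6.29205632e-04,
        -1.22118251e+00],
       [ 7.89088417e-04,  2.92420144e-01, -9.56289620e-01,
        -1.70323745e+02],
       [ 0.00000000e+00,  0.00000000e+00,  0.00000000e+00,
         1.00000000e+00]])}
```

View pics/scene0.png

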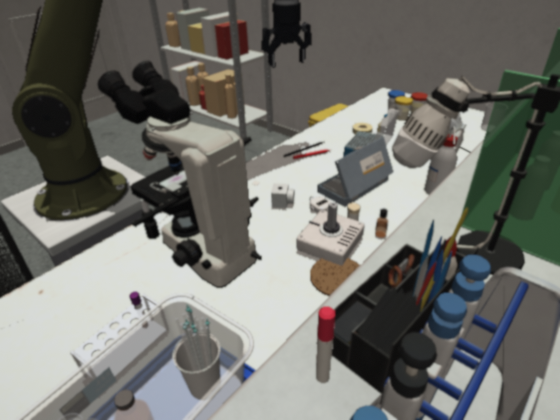

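View pics/top0.png

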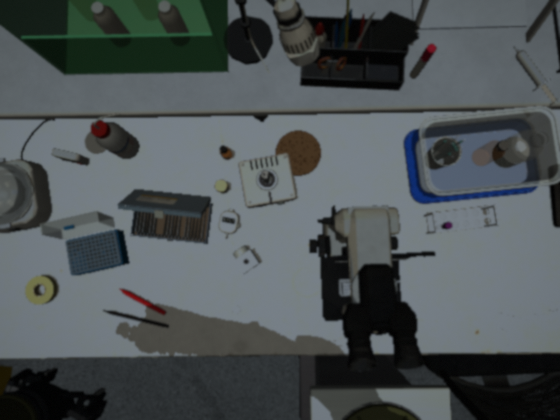

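View pics/wrist0.png

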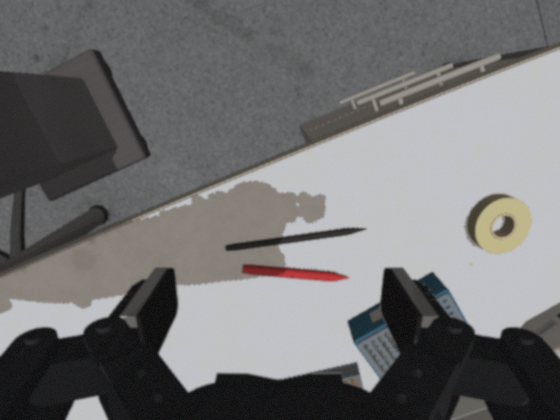

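```bash
cat > h.py <<'E'
import numpy as np, cv2
from scipy.spatial.transform import Rotation as R
from bench import monitor, optics, bot
def K(c): return np.array([[c["fx"],0,c["cx"]],[0,c["fy"],c["cy"]],[0,0,1.]])
def D(c): return np.array([c["k1"],0,0,0,0.])
F=np.diag([1.,-1,-1])
def shot(n,tag=None):
    o=monitor.get_obs(); c=optics.capture(n)
    if n=="wrist":
        T=np.eye(4);T[:3,:3]=R.from_euler("xyz",o["ee_rot"]).as_matrix();T[:3,3]=o["position"]
        c["c2w"]=T@c["mount"]
    else: c["c2w"]=np.linalg.inv(c["view"])
    c["obs"]=o
    if tag: cv2.imwrite(f"pics/{tag}.png",c["color"][:,:,::-1]); np.save(f"pics/{tag}.npy",{k:v for k,v in c.items()},allow_pickle=True)
    return c
def load(tag): return np.load(f"pics/{tag}.npy",allow_pickle=True).item()
def ray(c,uv):
    # k1 model: pixel = p*(1+k1 r^2): same as OpenCV; undistort
    p=cv2.undistortPointsIter(np.array(uv,float).reshape(-1,1,2),K(c),D(c),None,None,(3,50,1e-12)).reshape(-1,2)
    d=np.c_[p,np.ones(len(p))]@F.T
    d=d@c["c2w"][:3,:3].T
    return c["c2w"][:3,3],d/np.linalg.norm(d,axis=1)[:,None]
def onz(c,uv,z):
    o,d=ray(c,uv); return o+d*((z-o[2])/d[:,2])[:,None]
def proj(c,P):
    V=np.linalg.inv(c["c2w"]); P=np.array(P,float).reshape(-1,3)
    q=(P@V[:3,:3].T+V[:3,3])@F.T
    return cv2.projectPoints(q,np.zeros(3),np.zeros(3),K(c),D(c))[0].reshape(-1,2)
def crop(c,name,x0,x1,y0,y1,s):
    im=cv2.resize(c["color"][y0:y1,x0:x1,::-1],None,fx=s,fy=s,interpolation=cv2.INTER_CUBIC); cv2.imwrite(f"pics/{name}.png",im)
E
python3 - <<'E'
from h import *
c=shot("top","top1"); crop(c,"top1c",190,330,130,290,4)
s=shot("scene","scene1"); crop(s,"scene1c",240,400,160,290,5)
print(c["c2w"][:3,3],s["c2w"][:3,3])
for n,p,z in (("collar",(246,260),44),("drive",(267,180),106),("count",(229,222),22),("jar",(221,186),36),("oil",(227,152),68)): print(n,onz(c,[p],z))
E
```

```text
[ 461.89699698  192.04929296 1034.36117172] [ 997.29113602 -312.28895485  581.05759607]
collar [[445.10912594 298.97812374  44.        ]]
drive [[617.84212348 245.90862264 106.        ]]
count [[533.78504872 340.85417276  22.        ]]
jar [[617.16817446 357.39532016  36.        ]]
oil [[690.04706724 338.4774903   68.        ]]
```

```bash
sleep 0
```

```text
(no output)
```

View pics/top1c.png

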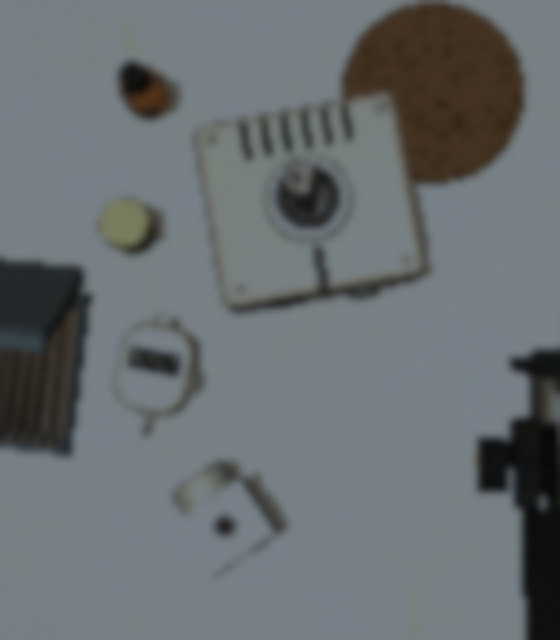

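View pics/scene1c.png

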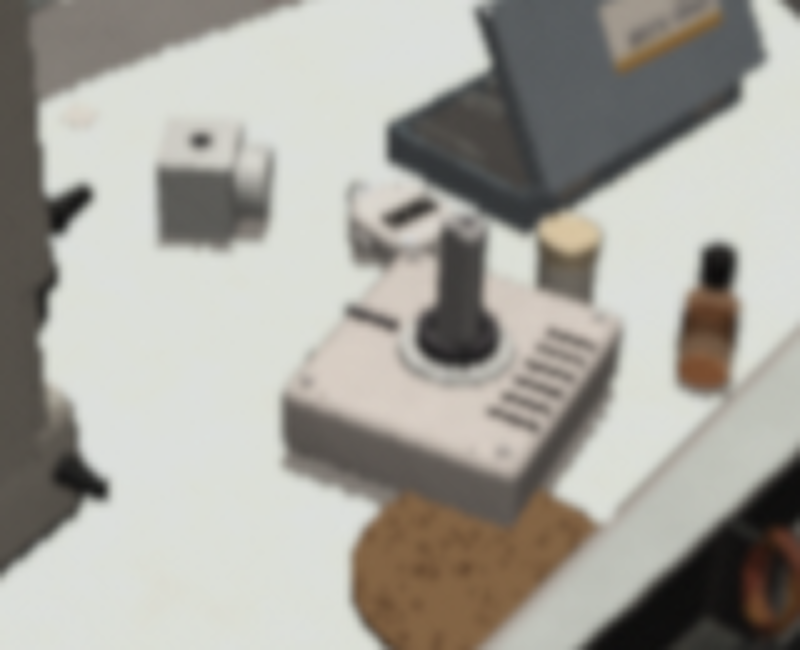

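Run:
```python
from h import *
c=load("top1")
u=lambda x,y:(190+x/4-.375,130+y/4-.375)
names=["bodycornR","bodycornBot","screw","necktipL","necktipTop","bodycornTop"]
P=onz(c,[u(275,540),u(215,577),u(225,525),u(178,495),u(228,462),u(237,478)],44); print(np.c_[P])
P=onz(c,[u(307,197)],54);print("sleeve centre",P)
print("pointer", onz(c,[u(318,247),u(323,292)],43))
print("housing", onz(c,[u(195,130),u(392,93),u(428,270),u(230,308)],40))
for nm,p in (("microscope foot",(370,270)),("box",(165,215))): print(nm,onz(c,[p],0))
```

```text
[[434.29623942 270.9059183   44.        ]
 [413.97183839 305.06685991  44.        ]
 [443.13837528 299.27108577  44.        ]
 [460.46689672 325.97911455  44.        ]
 [478.78170442 297.40266859  44.        ]
 [469.62627245 292.31272328  44.        ]]
sleeve centre [[629.20557533 250.33289386  54.        ]]
pointer [[601.78088062 244.90471512  43.        ]
 [575.59508521 242.28250117  43.        ]]
housing [[672.17592103 316.16164852  40.        ]
 [692.19072425 200.94971367  40.        ]
 [587.79500063 181.60610245  40.        ]
 [567.46858501 296.25421975  40.        ]]
microscope foot [[417.02694858  11.02195507   0.        ]]
box [[554.49640259 497.98751349   0.        ]]
```

```bash
python3 -m creep '[[[-0.05,0.05,0],0],[[-0.2,0.2,0],0],[[-0.4,0.4,0],0],[[-0.6,0.6,0],0],[[-0.8,0.8,0],0],[[-1,1,0],0],[[-1,1,0],0],[[-1,1,0],0],[[-1,1,0],0],[[-1,1,0],0]]'
```

```text
time: 1.25
position: [368.1, 632.0, 204.6]
ee_rot: [3.141, -0.0, 2.751]
wrist_force: [-0.3, 1.0, -0.4]
opening: 1.003
```

```bash
cat > mv.py <<'E'
# works out a shift/turn in creep units: mv.py x y z yawdeg
import sys; from h import *
def calc(x,y,z,yaw=None):
    o=monitor.get_obs(); r=R.from_euler("xyz",o["ee_rot"]).as_matrix()
    d=r.T@(np.array([x,y,z])-o["position"]); y0=np.degrees(np.arctan2(r[1,0],r[0,0]))
    t=0 if yaw is None else -((yaw-y0+180)%360-180)
    print("pose",o["position"].round(1),"yaw",y0.round(2),"t",o["time"].round(2),"| shift",(d/100).round(3),"turn",round(t/360,4), "q",o["q"].round(2))
if __name__=="__main__": calc(*map(float,sys.argv[1:]))
E
python3 -m creep '[[[-0.1,-0.1,0],0],[[-0.3,-0.4,0],0],[[-0.5,-0.7,0],0],[[-0.8,-1,0],0],[[-0.8,-1,0],0],[[-0.8,-1,0],0],[[-0.8,-1,0],0],[[-0.8,-1,0],0],[[-0.8,-1,0],0],[[-0.8,-1,0],0]]' && python3 mv.py 465 312 203 210.7
```

```text
time: 2.25
position: [404.4, 509.5, 203.9]
ee_rot: [-3.141, -0.0, 2.751]
wrist_force: [-0.6, 0.1, 1.0]
opening: 1.0Traceback (most recent call last):
  File "mv.py", line 8, in <module>
    if __name__=="__main__": calc(*map(float,sys.argv[1:]))
                             ~~~~^^^^^^^^^^^^^^^^^^^^^^^^^^
  File "mv.py", line 7, in calc
    print("pose",o["position"].round(1),"yaw",y0.round(2),"t",o["time"].round(2),"| shift",(d/100).round(3),"turn",round(t/360,4), "q",o["q"].round(2))
                                                              ^^^^^^^^^^^^^^^
AttributeError: 'float' object has no attribute 'round'
```

```bash
sed -i 's/o\["time"\].round(2)/round(o["time"],2)/' mv.py; python3 -m creep '[[[-0.1,-0.1,0],0],[[-0.3,-0.4,0],0],[[-0.5,-0.7,0],0],[[-0.8,-1,0],0],[[-0.8,-1,0],0],[[-0.8,-1,0],0],[[-0.8,-1,0],0],[[-0.8,-1,0],0],[[-0.8,-1,0],0],[[-0.8,-1,0],0]]' && python3 mv.py 465 312 203 210.7
```

```text
time: 3.25
position: [440.3, 386.6, 204.0]
ee_rot: [-3.141, -0.0, 2.751]
wrist_force: [-0.5, -0.2, 0.5]
opening: 0.995
pose [440.3 386.6 204. ] yaw 157.62 t 3.25 | shift [-0.512 -0.596  0.01 ] turn -0.1474 q [-0.62  0.45 -0.22  1.61  0.11  1.1   0.31]
```

```bash
python3 -m creep '[[[-0.1,-0.1,0],-0.02],[[-0.3,-0.35,0],-0.04],[[-0.51,-0.6,0],-0.06],[[-0.51,-0.6,0],-0.08],[[-0.51,-0.6,0],-0.1],[[-0.51,-0.6,0],-0.12],[[-0.51,-0.6,0],-0.14],[[-0.51,-0.6,0],-0.147],[[-0.51,-0.6,0],-0.147],[[-0.51,-0.6,0],-0.147]]' && python3 mv.py 465 312 203 210.7
python3 - <<'E'
from h import *
shot("wrist","w2")
E
```

```text
time: 4.25
position: [464.9, 311.2, 204.1]
ee_rot: [3.142, -0.0, -2.611]
wrist_force: [-0.1, -0.3, 0.1]
opening: 1.002
pose [464.9 311.2 204.1] yaw -149.6 t 4.25 | shift [-0.005  0.007  0.011] turn -0.0008 q [-0.33  0.42 -0.45  1.67  0.2   1.09  1.26]
```

View pics/w2.png

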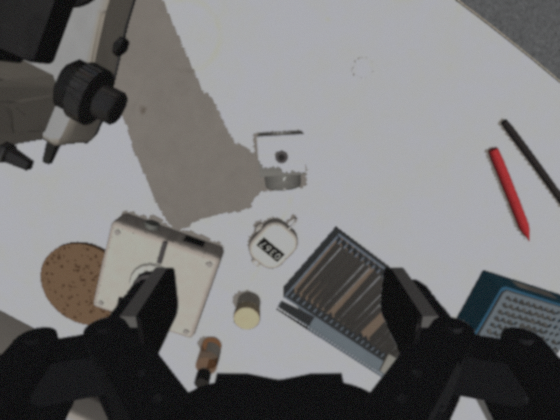

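Run:
```python
from h import *
c=load("w2"); crop(c,"w2c",230,330,110,210,7)
print(onz(c,[(281,157)],44), onz(c,[(303,180),(266,181)],22))
```

```text
[[443.85839181 300.44154295  44.        ]] [[455.71587485 333.64270959  22.        ]
 [475.76560284 301.59365466  22.        ]]
```

View pics/w2c.png

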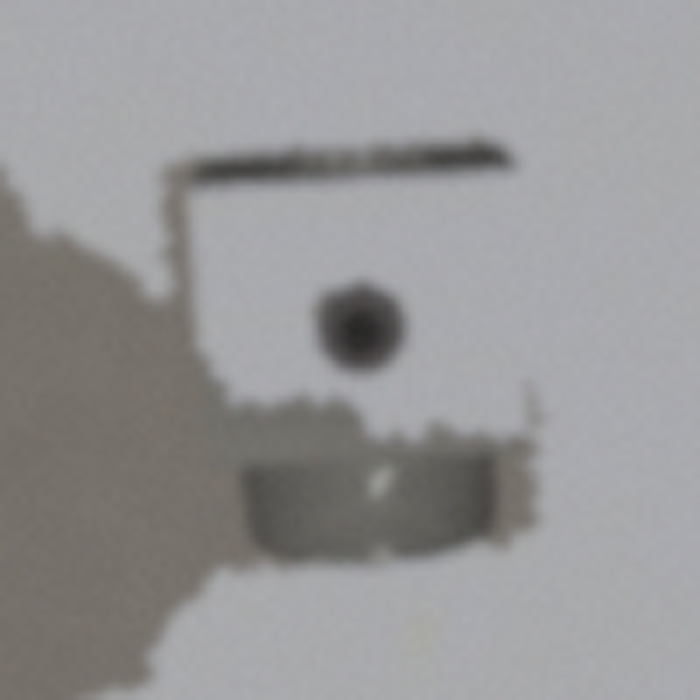

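Run:
```python
from h import *
c=load("w2")
u=lambda x,y:(230+x/7-.43,110+y/7-.43)
P=onz(c,[u(190,183),u(505,168),u(361,327),u(195,440),u(515,430)],44)
print(P); e=P[0]-P[1]; print(np.linalg.norm(e)); print("z yaw", np.degrees(np.arctan2(e[1],e[0]))-90, np.degrees(np.arctan2(e[1],e[0]))+90)
e=P[3]-P[0];print(np.linalg.norm(e),np.degrees(np.arctan2(e[1],e[0])))
Q=onz(c,[u(375,560)],40.5);print(Q, np.linalg.norm((Q-P[2])[0,:2]))
Q=onz(c,[u(245,490),u(498,490)],22);print(Q,Q.mean(0),np.linalg.norm(Q[0]-Q[1]))
```

```text
[[438.14993172 270.98738846  44.        ]
 [415.38368778 305.87079157  44.        ]
 [443.20861344 300.21270805  44.        ]
 [467.91921834 288.58719784  44.        ]
 [444.70477973 325.3714422   44.        ]]
41.65517585242562
z yaw -146.86999557010552 33.13000442989448
34.582708336113015 30.59187483356383
[[470.74145752 318.73570409  40.5       ]] 33.18371416616678
[[475.20851926 299.5910951   22.        ]
 [456.51804646 331.39484783  22.        ]] [465.86328286 315.49297146  22.        ] 36.889191655927725
```

```bash
python3 mv.py 478.2 322.5 11 -147.5
```

```text
pose [464.9 311.1 204.1] yaw -149.6 t 4.3 | shift [-0.172  0.031  1.931] turn -0.0058 q [-0.33  0.42 -0.45  1.67  0.2   1.09  1.26]
```

```bash
python3 -m creep '[[[-0.05,0.01,0.05],0],[[-0.12,0.03,0.2],-0.006],[[-0.172,0.03,0.4],-0.006],[[-0.172,0.03,0.6],-0.006],[[-0.172,0.03,0.8],-0.006],[[-0.172,0.03,0.95],-0.006],[[-0.172,0.03,1],-0.006],[[-0.172,0.03,1],-0.006],[[-0.172,0.03,1],-0.006],[[-0.172,0.03,1],-0.006]]' 0.7 20 && python3 mv.py 478.2 322.5 11 -147.5
python3 - <<'E'
from h import *
shot("wrist","w3")
E
```

```text
time: 5.3
position: [478.8, 322.7, 104.9]
ee_rot: [3.142, 0.001, -2.572]
wrist_force: [-0.4, -0.4, 0.3]
opening: 0.7
pose [478.8 322.7 104.9] yaw -147.35 t 5.3 | shift [0.007 0.001 0.939] turn 0.0004 q [-0.37  0.55 -0.42  1.76  0.28  0.88  1.23]
```

View pics/w3.png

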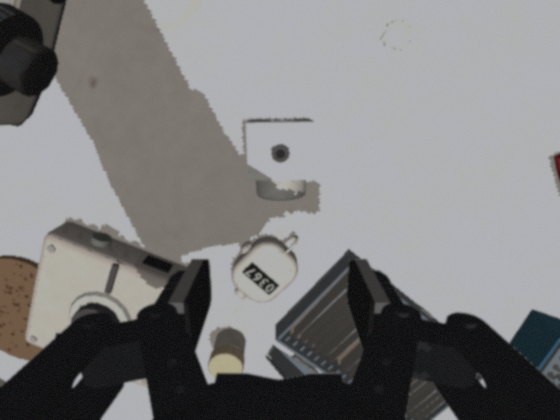

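Run:
```python
from h import *
c=load("w3"); crop(c,"w3c",220,340,100,220,6)
```

```text
(no output)
```

View pics/w3c.png

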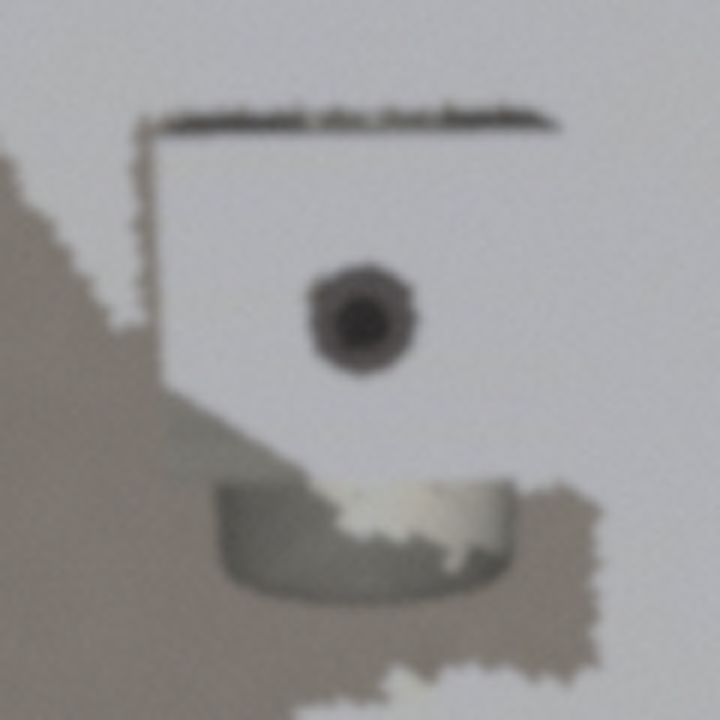

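Run:
```python
from h import *
c=load("w3"); u=lambda x,y:(220+x/6-.42,100+y/6-.42)
r=R.from_euler("xyz",c["obs"]["ee_rot"]).as_matrix(); p=c["obs"]["position"]
for uv,z in ((u(362,320),45),(u(365,604),40.5),(u(218,530),22),(u(515,530),22),(u(355,480),44),(u(355,132),44)):
    P=onz(c,[uv],z)[0]; print(P.round(1),(r.T@(P-p)).round(1))
```

```text
[443.3 300.3  45. ] [42.1  0.2 59.8]
[471.2 318.6  40.5] [ 8.7  0.6 64.4]
[477.4 301.2  22. ] [ 12.8 -17.4  82.9]
[457.7 332.   22. ] [12.9 19.1 82.9]
[458.9 309.4  44. ] [24.1 -0.6 60.9]
[426.9 288.8  44. ] [62.1 -0.6 60.8]
```

```bash
python3 -m creep '[[[0.012,0.003,0.1],0],[[0.012,0.003,0.3],0],[[0.012,0.003,0.5],0],[[0.012,0.003,0.7],0],[[0.012,0.003,0.85],0],[[0.012,0.003,0.92],0],[[0.012,0.003,0.94],0],[[0.012,0.003,0.94],0],[[0.012,0.003,0.94],0],[[0.012,0.003,0.94],0]]' 0.7 20 && python3 -m creep '[[[0,0,0],0],[[0,0,0],0],[[0,0,0],0],[[0,0,0],0],[[0,0,0],0],[[0,0,0],0],[[0,0,0],0],[[0,0,0],0],[[0,0,0],0],[[0,0,0],0]]' 0 20
python3 - <<'E'
from h import *
shot("wrist","w4")
E
```

```text
time: 6.35
position: [477.6, 322.2, 10.9]
ee_rot: [3.142, 0.001, -2.572]
wrist_force: [-0.2, 0.3, -1.1]
opening: 0.696
time: 7.35
position: [478.0, 322.6, 10.9]
ee_rot: [3.141, 0.002, -2.572]
wrist_force: [1.7, 1.1, 5.3]
opening: 0.155
```

View pics/w4.png

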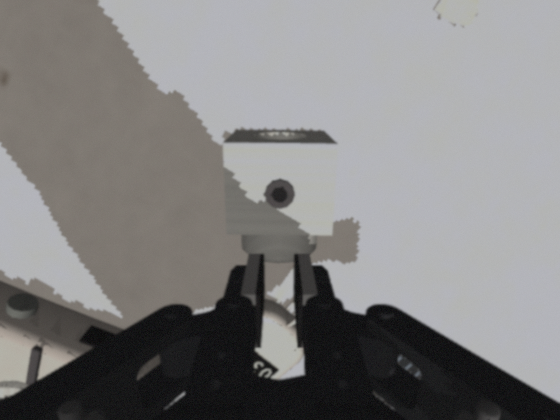

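Run:
```python
from h import *
c=load("w4"); r=R.from_euler("xyz",c["obs"]["ee_rot"]).as_matrix(); p=c["obs"]["position"]
print(c["obs"]["opening"],c["obs"]["wrist_force"])
for uv,z in (((280,194),45),((223,143),44),((337,143),44),((279,235),44),((279,262),40.5)):
    P=onz(c,[uv],z)[0]; print(P.round(1),(r.T@(P-p)).round(1))
crop(c,"w4c",200,360,110,330,3)
```

```text
0.15498666642817696 [1.71998927 1.09115983 5.29419849]
[444.7 301.4  45. ] [ 39.4   0.  -34.2]
[439.7 271.9  44. ] [ 59.5 -22.  -33.3]
[415.9 309.   44. ] [ 59.5  22.  -33.3]
[460.1 310.7  44. ] [ 21.4  -0.3 -33.2]
[471.9 318.3  40.5] [  7.3  -0.3 -29.7]
```

View pics/w4c.png

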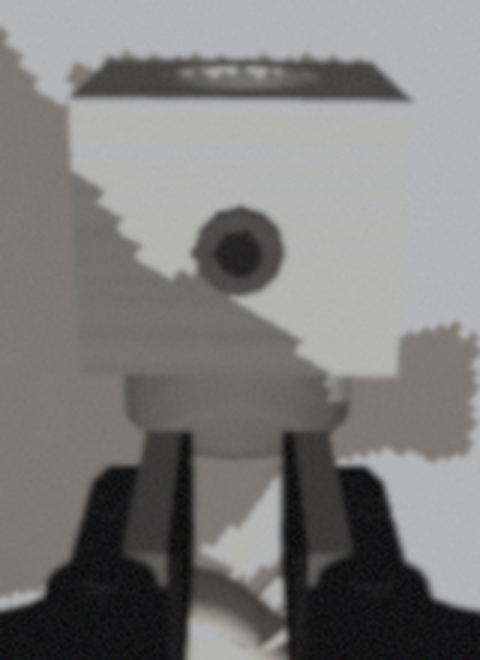

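```bash
python3 -m creep '[[[0,0,0],0],[[0,0,0],0],[[0,0,0],0],[[0,0,0],0],[[0,0,0],0],[[0,0,0],0],[[0,0,0],0],[[0,0,0],0],[[0.03,0,0],0],[[0.06,0,0],0]]' 0.6 20
python3 - <<'E'
from h import *
c=shot("wrist","w5"); crop(c,"w5c",180,380,110,330,3)
E
```

```text
time: 8.4
position: [471.8, 318.5, 10.1]
ee_rot: [-3.142, -0.0, -2.572]
wrist_force: [0.3, -0.1, -1.2]
opening: 0.605
```

View pics/w5c.png

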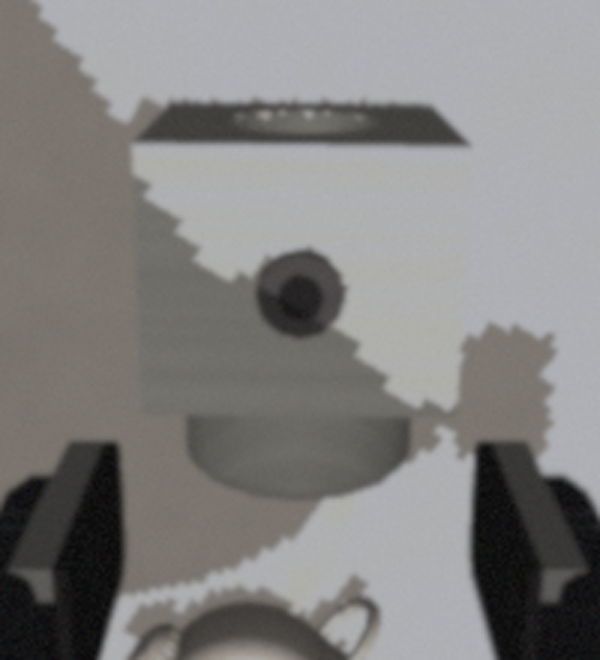

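Run:
```python
from h import *
c=shot("scene","s5"); crop(c,"s5c",200,400,60,260,4)
p=c["obs"]["position"]; r=R.from_euler("xyz",c["obs"]["ee_rot"]).as_matrix()
print(p, proj(c,[p,p+r@[0,0,-30],p+r@[0,0,-60]]))
```

```text
[471.27653408 318.12498737  10.12412441] [[292.89458252 200.29363731]
 [292.80770503 190.26628194]
 [292.71723289 179.87065179]]
```

View pics/s5c.png

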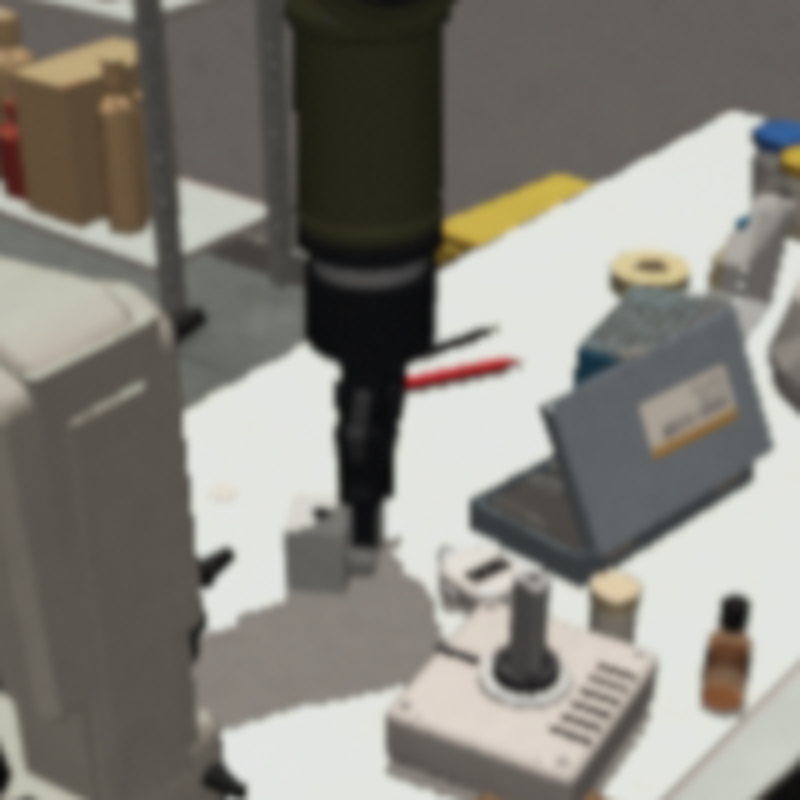

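Run:
```python
from h import *
c=load("s5"); p=c["obs"]["position"]; r=R.from_euler("xyz",c["obs"]["ee_rot"]).as_matrix()
for s in (1,-1):
  for z in (0,-10,-20,-30,-40): 
    q=p+r@[0,s*28,z]; print(s,z,q.round(0),((proj(c,[q])[0]-[200,60])*4).round(0))
```

```text
1 0 [456. 342.  10.] [377. 536.]
1 -10 [456. 342.  20.] [377. 523.]
1 -20 [456. 342.  30.] [377. 510.]
1 -30 [456. 342.  40.] [377. 497.]
1 -40 [456. 342.  50.] [376. 483.]
-1 0 [486. 295.  10.] [366. 587.]
-1 -10 [486. 295.  20.] [366. 574.]
-1 -20 [486. 295.  30.] [366. 560.]
-1 -30 [486. 295.  40.] [366. 547.]
-1 -40 [486. 295.  50.] [365. 533.]
```

```bash
python3 -m creep '[[[-0.03,0,0],0],[[-0.075,0,0.02],0],[[-0.075,0,0.04],0],[[-0.075,0,0.06],0],[[-0.075,0,0.08],0],[[-0.075,0,0.1],0],[[-0.075,0,0.11],0],[[-0.075,0,0.12],0],[[-0.075,0,0.12],0],[[-0.075,0,0.12],0]]' 0.6 20 ; python3 mv.py 478 322 -15
```

```text
time: 9.5
position: [478.4, 322.7, -1.8]
ee_rot: [-3.142, 0.0, -2.572]
wrist_force: [1.1, -1.4, 0.3]
opening: 0.6
pose [478.4 322.7  -1.8] yaw -147.37 t 9.5 | shift [ 0.007 -0.004  0.132] turn 0.0 q [-0.41  0.69 -0.35  1.86  0.36  0.66  1.16]
```

```bash
python3 -m creep '[[[0.01,0,0.03],0],[[0.01,0,0.06],0],[[0.01,0,0.09],0],[[0.01,0,0.11],0],[[0.01,0,0.13],0],[[0.01,0,0.13],0],[[0.01,0,0.13],0],[[0.01,0,0.13],0],[[0.01,0,0.13],0],[[0.01,0,0.13],0]]' 0.6 20 ; python3 -m creep '[[[0,0,0],0],[[0,0,0],0],[[0,0,0],0],[[0,0,0],0],[[0,0,0],0],[[0,0,0],0],[[0,0,0],0],[[0,0,0],0],[[0,0,0],0],[[0,0,0],0]]' 0 20;  python3 - <<'E'
from h import *
c=shot("wrist","w6"); crop(c,"w6c",180,380,110,330,3)
E
```

```text
time: 10.5
position: [477.6, 322.2, -14.7]
ee_rot: [3.142, 0.0, -2.572]
wrist_force: [-0.5, 0.1, 0.8]
opening: 0.6
time: 11.5
position: [477.7, 322.3, -14.7]
ee_rot: [3.142, 0.0, -2.572]
wrist_force: [0.8, -0.5, 3.6]
opening: 0.405
```

View pics/w6c.png

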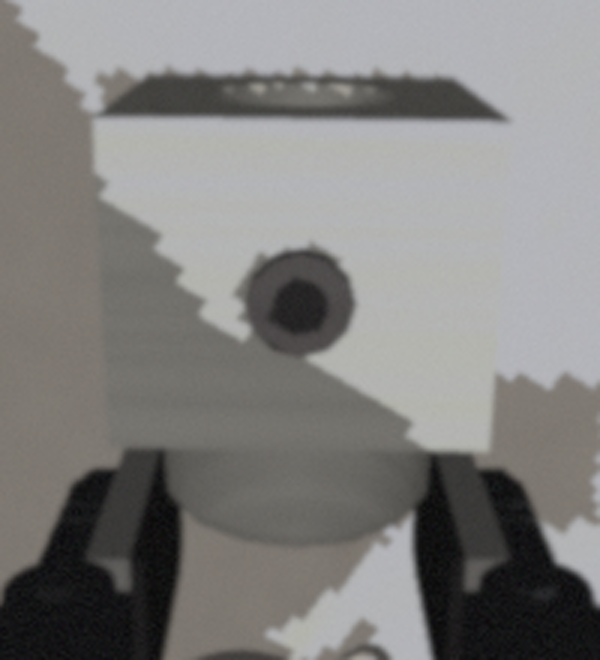

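```bash
python3 -m creep '[[[0,0,-0.05],0],[[0,0,-0.15],0],[[0,0,-0.25],0],[[0,0,-0.35],0],[[0,0,-0.45],0],[[0,0,-0.55],0],[[0,0,-0.65],0],[[0,0,-0.7],0],[[0,0,-0.7],0],[[0,0,-0.7],0]]' - 20;  python3 - <<'E'
from h import *
c=shot("wrist","w7"); crop(c,"w7c",180,380,110,330,3)
c=shot("scene","s7"); crop(c,"s7c",230,350,100,240,5)
E
```

```text
time: 12.55
position: [477.5, 322.0, 55.0]
ee_rot: [-3.142, -0.0, -2.572]
wrist_force: [0.2, -0.1, -3.1]
opening: 0.401
```

View pics/w7c.png

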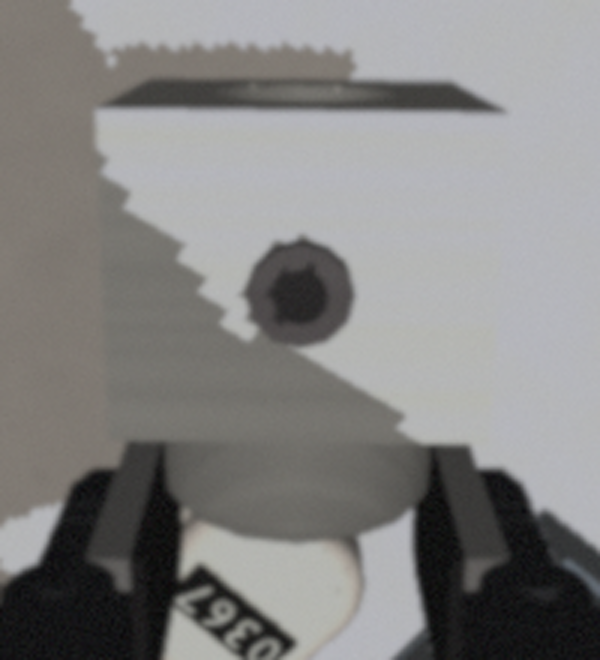

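View pics/s7c.png

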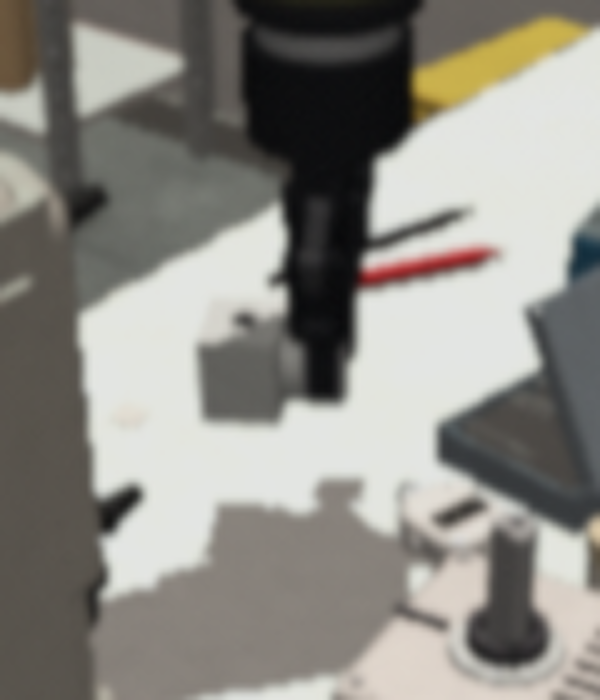

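```bash
python3 -m creep '[[[0,0,0.05],0],[[0,0,0.1],0],[[0,0,0.15],0],[[0,0,0.2],0],[[0,0,0.25],0],[[0,0,0.3],0],[[0,0,0.3],0],[[0,0,0.3],0],[[0,0,0.3],0],[[0,0,0.3],0]]' 0.4 20;  python3 - <<'E'
from h import *
c=shot("wrist","w8"); crop(c,"w8c",180,380,110,330,3)
E
```

```text
time: 13.65
position: [477.7, 322.3, 25.4]
ee_rot: [-3.142, 0.0, -2.572]
wrist_force: [-0.3, 0.3, -2.2]
opening: 0.404
```

View pics/w8c.png

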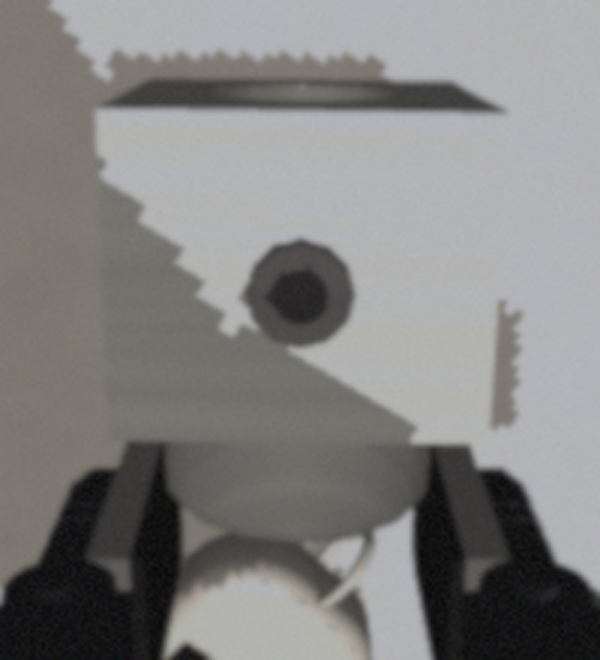

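```bash
python3 -m creep '[[[0,0,0],0],[[0,0,0],0],[[0,0,0],0],[[0,0,0],0],[[0,0,0],0],[[0,0,0],0],[[0,0,0],0],[[0,0,0],0],[[0,0,0],0],[[0,0,0],0]]' 0.41 20;  python3 - <<'E'
from h import *
c=shot("wrist","w9"); crop(c,"w9c",180,380,110,330,3)
E
```

```text
time: 14.7
position: [477.5, 322.2, 25.2]
ee_rot: [3.142, -0.0, -2.572]
wrist_force: [-0.5, -0.1, -3.1]
opening: 0.411
```

View pics/w9c.png

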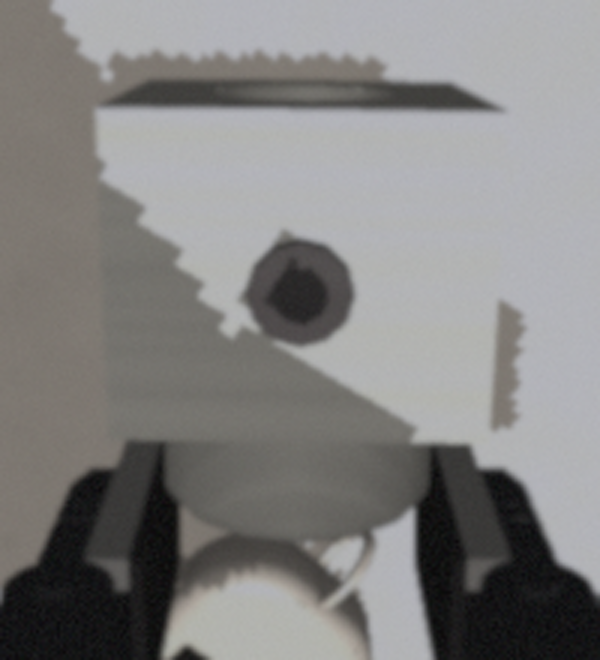

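```bash
python3 -m creep '[[[0,0,0],0],[[0,0,0],0],[[0,0,0],0],[[0,0,0],0],[[0,0,0],0],[[0,0,0],0],[[0,0,0],0],[[0,0,0],0],[[0,0,0],0],[[0,0,0],0]]' 0.425 20;  python3 - <<'E'
from h import *
c=shot("wrist","w10"); crop(c,"w10c",180,380,110,330,3)
E
```

```text
time: 15.75
position: [477.6, 322.1, 25.2]
ee_rot: [3.142, -0.0, -2.572]
wrist_force: [0.7, 0.6, -0.1]
opening: 0.424
```

View pics/w10c.png

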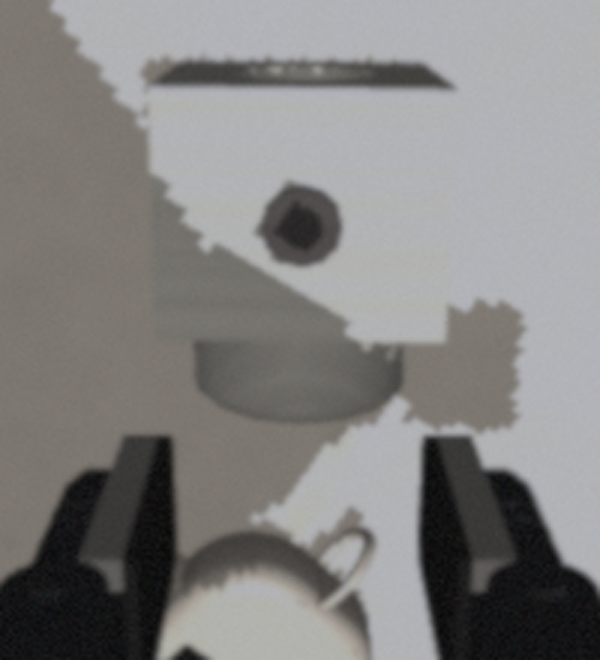

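Run:
```python
from h import *
c=load("w10"); u=lambda x,y:(180+x/3-.33,110+y/3-.33)
r=R.from_euler("xyz",c["obs"]["ee_rot"]).as_matrix(); p=c["obs"]["position"]
for uv,z in ((u(300,228),45),(u(150,87),44),(u(453,88),44),(u(300,342),44),(u(298,421),40.5)):
    P=onz(c,[uv],z)[0]; print(P.round(1),(r.T@(P-p)).round(1))
```

```text
[444.5 300.9  45. ] [ 39.3  -0.1 -19.8]
[438.9 272.   44. ] [ 59.7 -21.4 -18.8]
[415.8 308.3  44. ] [ 59.5  21.6 -18.8]
[459.6 310.6  44. ] [ 21.3  -0.  -18.8]
[472.1 318.2  40.5] [  6.7  -0.3 -15.3]
```

```bash
python3 -m creep '[[[-0.028,0,0],0],[[-0.028,0,0.05],0],[[-0.028,0,0.1],0],[[-0.028,0,0.15],0],[[-0.028,0,0.2],0],[[-0.028,0,0.25],0],[[-0.028,0,0.3],0],[[-0.028,0,0.36],0],[[-0.028,0,0.4],0],[[-0.028,0,0.4],0]]' 0.48 20 ; python3 -m creep '[[[0,0,0],0],[[0,0,0],0],[[0,0,0],0],[[0,0,0],0],[[0,0,0],0],[[0,0,-0.05],0],[[0,0,-0.15],0],[[0,0,-0.25],0],[[0,0,-0.35],0],[[0,0,-0.4],0]]' 0.4 20;  python3 - <<'E'
from h import *
c=shot("wrist","w11"); crop(c,"w11c",180,380,110,330,3)
E
```

```text
time: 16.8
position: [479.5, 323.4, -15.5]
ee_rot: [-3.142, -0.001, -2.572]
wrist_force: [0.9, -0.3, -0.5]
opening: 0.485
time: 17.8
position: [480.5, 324.2, 26.8]
ee_rot: [3.141, 0.002, -2.572]
wrist_force: [0.6, -0.4, -2.5]
opening: 0.403
```

View pics/w11c.png

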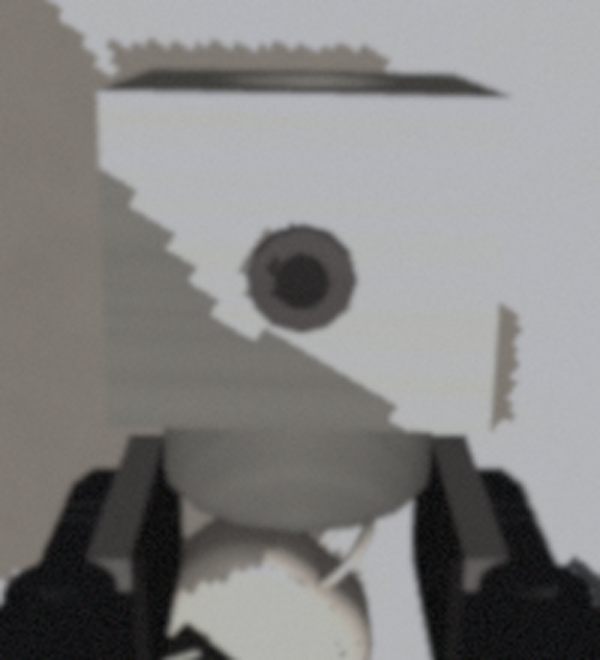

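```bash
python3 -m creep '[[[0,0,0],0],[[0,0,0],0],[[0,0,0],0],[[0,0,0],0],[[0,0,0],0],[[0,0,0],0],[[0,0,0],0],[[0,0,0],0],[[0,0,0],0],[[0,0,0],0]]' 0.414 20;  python3 - <<'E'
from h import *
c=shot("wrist","w12"); crop(c,"w12c",180,380,110,330,3)
E
```

```text
time: 18.85
position: [479.9, 323.7, 25.2]
ee_rot: [-3.142, -0.0, -2.572]
wrist_force: [0.1, 1.1, 0.0]
opening: 0.411
```

View pics/w12c.png

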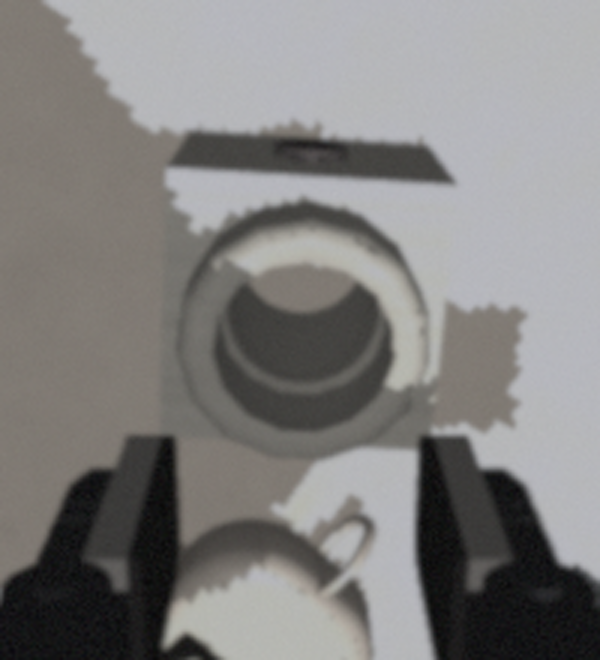

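Run:
```python
from h import *
c=load("w12"); u=lambda x,y:(180+x/3-.33,110+y/3-.33)
r=R.from_euler("xyz",c["obs"]["ee_rot"]).as_matrix(); p=c["obs"]["position"]
for n,uv,z in (("neckL",u(180,330),54),("neckR",u(428,330),54),("neckT",u(305,203),54),("neckB",u(303,457),54),("cornL",u(166,167),38),("cornR",u(453,183),38),("bL",u(165,436),38),("bR",u(435,440),38)):
    P=onz(c,[uv],z)[0]; print(n,P.round(1),(r.T@(P-p)).round(1))
```

```text
neckL [466.6 294.9  54. ] [ 26.7 -17.  -28.8]
neckR [447.7 324.5  54. ] [ 26.7  18.  -28.8]
neckT [441.7 299.9  54. ] [ 45.    0.6 -28.8]
neckB [473.8 320.2  54. ] [  6.9   0.4 -28.8]
cornL [451.2 281.2  38. ] [ 47.1 -20.2 -12.8]
cornR [429.8 319.   38. ] [ 44.7  23.1 -12.8]
bL [489.3 303.6  38. ] [  2.9 -22.  -12.8]
bR [466.2 341.   38. ] [  2.2  22.  -12.8]
```

```bash
python3 mv.py 628 250 125
```

```text
pose [479.9 323.6  25.2] yaw -147.37 t 18.9 | shift [-0.85  -1.419 -0.998] turn 0.0 q [-0.4   0.65 -0.37  1.84  0.34  0.72  1.18]
```

```bash
python3 -m creep '[[[0,0,-0.05],0],[[0,0,-0.25],0],[[0,0,-0.5],0],[[-0.1,-0.15,-0.75],0],[[-0.25,-0.4,-1],0],[[-0.4,-0.7,-1],0],[[-0.5,-0.9,-1],0],[[-0.5,-1,-1],0],[[-0.5,-1,-1],0],[[-0.5,-1,-1],0]]' 0.7 20; python3 mv.py 628 250 125;  python3 - <<'E'
from h import *
c=shot("wrist","w13")
E
```

```text
time: 19.9
position: [574.5, 267.3, 125.1]
ee_rot: [3.141, -0.001, -2.571]
wrist_force: [-0.1, -0.4, -0.6]
opening: 0.705
pose [574.5 267.3 125.1] yaw -147.3 t 19.9 | shift [-0.357 -0.434  0.   ] turn 0.0 q [-0.22  0.61 -0.42  1.58  0.28  1.01  1.42]
```

View pics/w13.png

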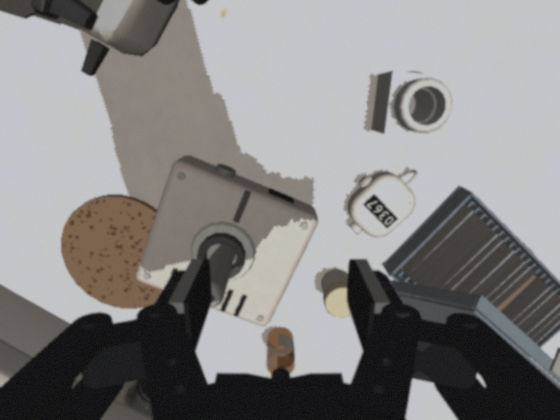

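Run:
```python
from h import *
c=load("w13"); crop(c,"w13c",130,330,140,340,4)
```

```text
(no output)
```

View pics/w13c.png

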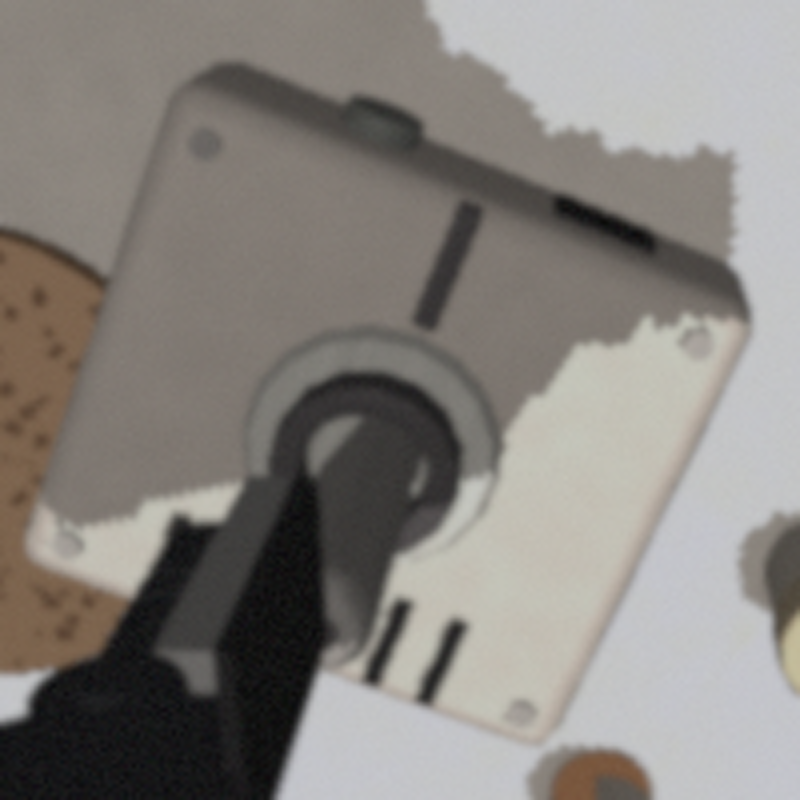

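Run:
```python
from h import *
c=load("w13"); u=lambda x,y:(130+x/4-.375,140+y/4-.375)
S=onz(c,[u(205,144),u(697,340),u(521,712),u(68,543)],40); print(S.round(1),S.mean(0).round(1))
for a,b in ((0,1),(3,2)): v=S[b]-S[a]; print(np.linalg.norm(v),np.degrees(np.arctan2(v[1],v[0])))
for a,b in ((3,0),(2,1)): v=S[b]-S[a]; print(np.linalg.norm(v),np.degrees(np.arctan2(v[1],v[0])))
B=onz(c,[u(425,328),u(472,205)],43.5); v=B[1]-B[0]; print(B.round(1),np.degrees(np.arctan2(v[1],v[0])))
print("ring",onz(c,[u(373,442)],40))
print([np.linalg.norm(B[i,:2]-S.mean(0)[:2]) for i in (0,1)])
```

```text
[[595.6 194.   40. ]
 [578.3 292.1  40. ]
 [667.6 307.6  40. ]
 [684.4 209.   40. ]] [631.5 250.7  40. ]
99.66802812291814 99.99706446343762
100.03873351194825 99.63077866757216
89.98353795160696 -170.40661342952927
90.62122556525243 -170.1706816481387
[[603.2 246.6  43.5]
 [577.9 241.7  43.5]] -168.9239423258707
ring [[630.5970827  250.38748584  40.        ]]
[np.float64(28.542973305225516), np.float64(54.34037597060081)]
```

```bash
python3 mv.py 645.5 259.8 125
```

```text
pose [574.4 267.8 125.2] yaw -147.26 t 19.95 | shift [-0.555 -0.452  0.001] turn 0.0 q [-0.22  0.61 -0.42  1.58  0.28  1.01  1.42]
```

```bash
python3 -m creep '[[[-0.1,-0.08,0],0],[[-0.25,-0.2,0],0],[[-0.4,-0.35,0],0],[[-0.55,-0.45,0],0],[[-0.55,-0.45,0],0],[[-0.55,-0.45,0],0],[[-0.55,-0.45,0],0],[[-0.55,-0.45,0],0],[[-0.55,-0.45,0],0],[[-0.55,-0.45,0],0]]' 0.7 20;  python3 - <<'E'
from h import *
c=shot("wrist","w14"); crop(c,"w14c",200,350,130,280,5)
E
```

```text
time: 20.95
position: [646.2, 258.3, 125.4]
ee_rot: [-3.142, 0.0, -2.572]
wrist_force: [-0.3, 0.4, 0.1]
opening: 0.7
```

View pics/w14c.png

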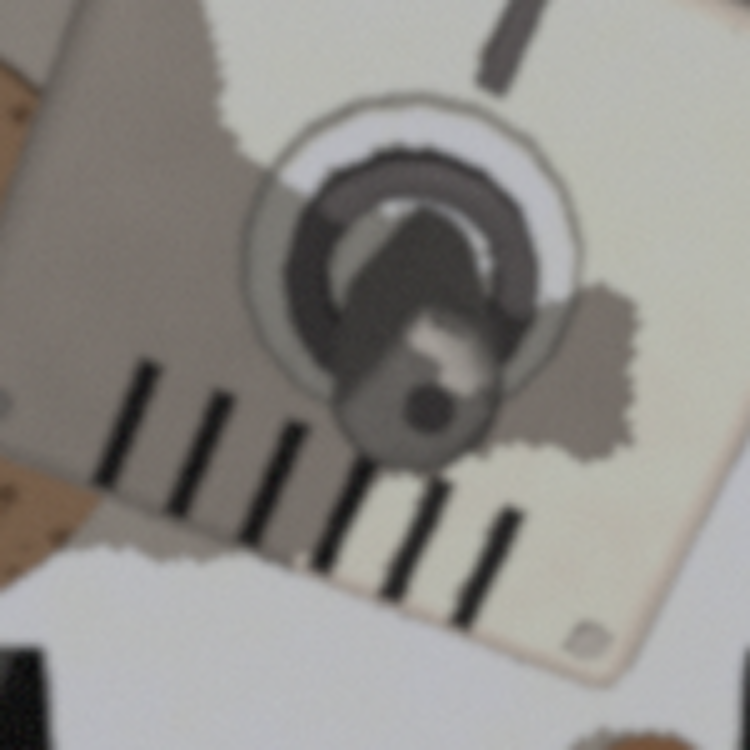

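Run:
```python
from h import *
c=load("w14"); im=c["color"][170:245,240:320,::-1].astype(float)
im=np.clip((im-40)*1.9,0,255).astype(np.uint8)
cv2.imwrite("pics/w14d.png",cv2.resize(im,None,fx=9,fy=8,interpolation=cv2.INTER_CUBIC) if 0 else cv2.resize(im,None,fx=8,fy=8,interpolation=cv2.INTER_CUBIC))
```

```text
(no output)
```

View pics/w14d.png

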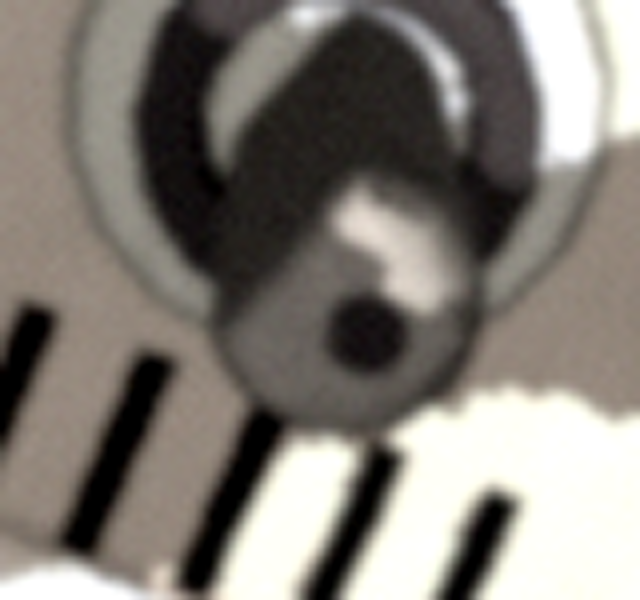

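Run:
```python
from h import *
c=load("w14"); cx,cy=631.2,250.6
f=lambda P:((proj(c,P)-[240,170])*8+3.5).round(0)
print("axis", [(z,f([[cx,cy,z]])[0]) for z in (54,90,103,106)])
for a in range(0,360,45):
  t=np.radians(a); print(a, f([[cx+10*np.cos(t),cy+10*np.sin(t),103]])[0])
# chord direction: normal yaw candidates
for a in (100,115,130,145,160,-170): 
  t=np.radians(a); n=np.array([np.cos(t),np.sin(t)]); m=np.array([-n[1],n[0]])
  print(a,"dir px", (f([[*(np.array([cx,cy])+6*n+8*m),103]])-f([[*(np.array([cx,cy])+6*n-8*m),103]]))[0])
```

```text
axis [(54, array([338., 134.])), (90, array([342., 247.])), (103, array([343., 297.])), (106, array([344., 309.]))]
0 [268. 408.]
45 [372. 426.]
90 [460. 369.]
135 [481. 268.]
180 [420. 183.]
225 [313. 164.]
270 [225. 224.]
315 [207. 325.]
100 dir px [  88. -197.]
115 dir px [  33. -212.]
130 dir px [ -26. -213.]
145 dir px [ -83. -200.]
160 dir px [-134. -172.]
-170 dir px [-208.  -84.]
```

Run:
```python
from h import *
c=load("w14"); cx,cy=631.2,250.6
f=lambda P:((proj(c,P)-[240,170])*8+3.5).round(0)
for a in (240,250,255,260,265,270,280,290): 
  t=np.radians(a); n=np.array([np.cos(t),np.sin(t)]); m=np.array([-n[1],n[0]])
  q=lambda s,z,r=6:f([[*(np.array([cx,cy])+r*n+s*m),z]])[0]
  print(a,"ends103",q(-8,103),q(8,103),"base54",q(-8,54),q(8,54))
im=c["color"][170:245,240:320,::-1].astype(float)
im=cv2.resize(np.clip((im-40)*1.9,0,255).astype(np.uint8),None,fx=8,fy=8,interpolation=cv2.INTER_CUBIC)
g=cv2.Canny(cv2.GaussianBlur(cv2.cvtColor(im,6),(0,0),4),20,50); 
L=cv2.HoughLinesP(g,1,np.pi/180,40,minLineLength=60,maxLineGap=10)
for l in L[:,0]: print(l,np.degrees(np.arctan2(l[3]-l[1],l[2]-l[0])).round(1))
```

```text
240 ends103 [405. 175.] [205. 274.] base54 [388.  34.] [226. 116.]
250 ends103 [382. 166.] [203. 298.] base54 [370.  27.] [225. 135.]
255 ends103 [370. 163.] [204. 310.] base54 [360.  24.] [225. 145.]
260 ends103 [358. 162.] [206. 321.] base54 [350.  23.] [227. 154.]
265 ends103 [346. 161.] [209. 332.] base54 [340.  22.] [229. 164.]
270 ends103 [333. 161.] [212. 343.] base54 [330.  23.] [232. 173.]
280 ends103 [309. 165.] [223. 364.] base54 [310.  26.] [241. 190.]
290 ends103 [285. 173.] [237. 383.] base54 [291.  32.] [252. 206.]
[114 505 171 371] -67.0
[122 483 159 396] -67.0
[359 556 394 482] -64.7
[ 74 501 104 433] -66.2
[  4 451  38 358] -69.9
[227 545 274 454] -62.7
[  6 443  37 358] -70.0
[521  32 541 106] 74.9
[340 598 367 537] -66.1
[323 554 350 493] -66.1
```

```bash
python3 mv.py 631.2 250.6 125 168
```

```text
pose [646.3 258.2 125.3] yaw -147.36 t 21.0 | shift [0.168 0.017 0.003] turn 0.124 q [-0.2   0.7  -0.41  1.4   0.29  1.11  1.49]
```

```bash
python3 -m creep '[[[0.05,0,0],0.02],[[0.12,0.017,0],0.04],[[0.168,0.017,0],0.06],[[0.168,0.017,0],0.08],[[0.168,0.017,0],0.1],[[0.168,0.017,0.1],0.12],[[0.168,0.017,0.2],0.124],[[0.168,0.017,0.25],0.124],[[0.168,0.017,0.25],0.124],[[0.168,0.017,0.25],0.124]]' 0.7 20; python3 mv.py 631.2 250.6 42 168;  python3 - <<'E'
from h import *
c=shot("wrist","w15"); crop(c,"w15c",150,410,130,330,3)
f=lambda P:((proj(c,P)-[150,130])*3+1).round(0)
print(f([[631.2,250.6,106]]))
E
```

```text
time: 22.0
position: [631.5, 250.5, 100.1]
ee_rot: [3.142, -0.0, 2.934]
wrist_force: [-0.0, -0.8, -0.3]
opening: 0.699
pose [631.5 250.5 100.1] yaw 168.09 t 22.0 | shift [0.003 0.    0.581] turn 0.0002 q [-0.3   0.68 -0.2   1.48  0.15  1.    0.82]
[[394. 369.]]
```

View pics/w15c.png

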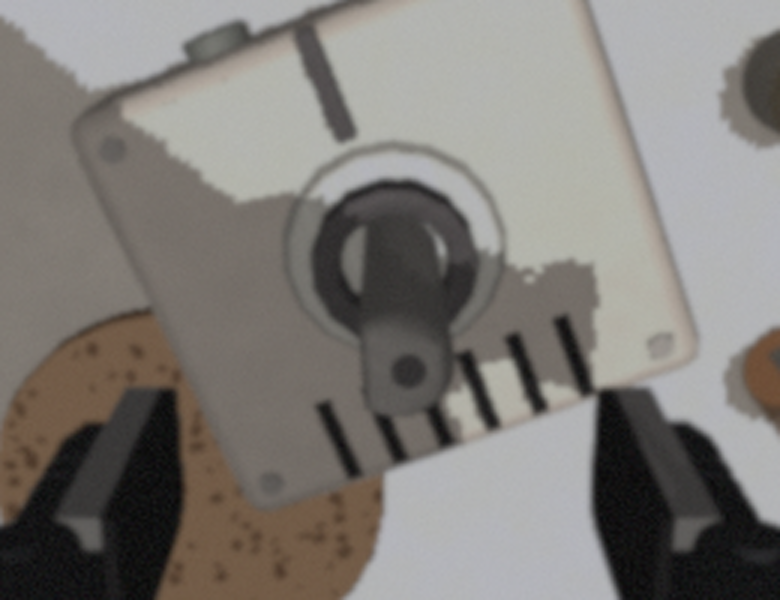

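```bash
python3 -m creep '[[[0,0,0.05],0],[[0,0,0.15],0],[[0,0,0.25],0],[[0,0,0.35],0],[[0,0,0.45],0],[[0,0,0.53],0],[[0,0,0.58],0],[[0,0,0.58],0],[[0,0,0.58],0],[[0,0,0.58],0]]' 0.6 20; python3 -m creep '[[[0,0,0],0],[[0,0,0],0],[[0,0,0],0],[[0,0,0],0],[[0,0,0],0],[[0,0,0],0],[[0,0,0],0],[[0,0,0],0],[[0,0,0],0],[[0,0,0],0]]' 0.05 25;  python3 mv.py 631.2 250.6 42 100
python3 - <<'E'
from h import *
c=shot("wrist","w16"); crop(c,"w16c",150,410,130,330,3)
E
```

```text
time: 23.05
position: [631.8, 250.8, 42.7]
ee_rot: [3.141, 0.001, 2.932]
wrist_force: [0.2, -0.0, 0.3]
opening: 0.597
time: 24.05
position: [632.4, 253.9, 43.0]
ee_rot: [3.137, 0.002, 2.934]
wrist_force: [2.5, 6.2, -1.2]
opening: 0.182
pose [632.4 253.9  43. ] yaw 168.09 t 24.05 | shift [ 0.005 -0.035  0.01 ] turn 0.1891 q [-0.31  0.74 -0.19  1.53  0.16  0.88  0.81]
```

View pics/w16c.png

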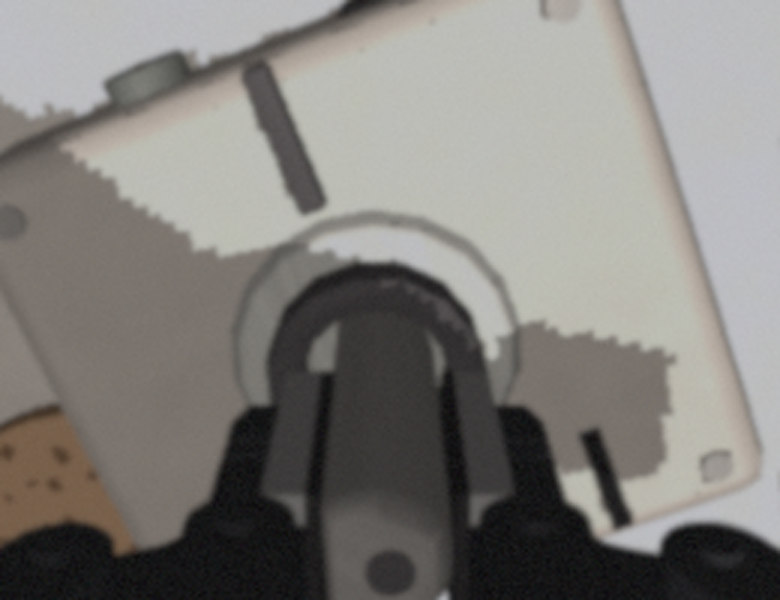

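```bash
python3 -m creep '[[[-0.003,0.005,0],0.02],[[-0.006,0.01,0],0.042],[[-0.009,0.013,0],0.064],[[-0.012,0.016,0],0.086],[[-0.015,0.019,0],0.108],[[-0.018,0.022,0],0.13],[[-0.021,0.022,0],0.152],[[-0.021,0.022,0],0.174],[[-0.021,0.022,0],0.189],[[-0.021,0.022,0],0.189]]' - 25;  python3 mv.py 634 252.2 43 99.9
python3 - <<'E'
from h import *
c=shot("wrist","w17"); crop(c,"w17c",150,410,130,330,3); print(c["obs"]["wrist_force"],c["obs"]["torque"],c["obs"]["opening"])
E
```

```text
time: 25.1
position: [634.1, 252.7, 42.9]
ee_rot: [3.141, -0.0, 1.744]
wrist_force: [-1.3, -0.3, 7.0]
opening: 0.184
pose [634.1 252.7  42.9] yaw 99.9 t 25.1 | shift [-0.005 -0.001 -0.001] turn -0.0 q [-0.49  0.74  0.14  1.53 -0.13  0.88 -0.14]
[-1.27261448 -0.28314795  6.97887495] [-0.07850225  0.41650156 -0.06779033] 0.18393115017934408
```

View pics/w17c.png

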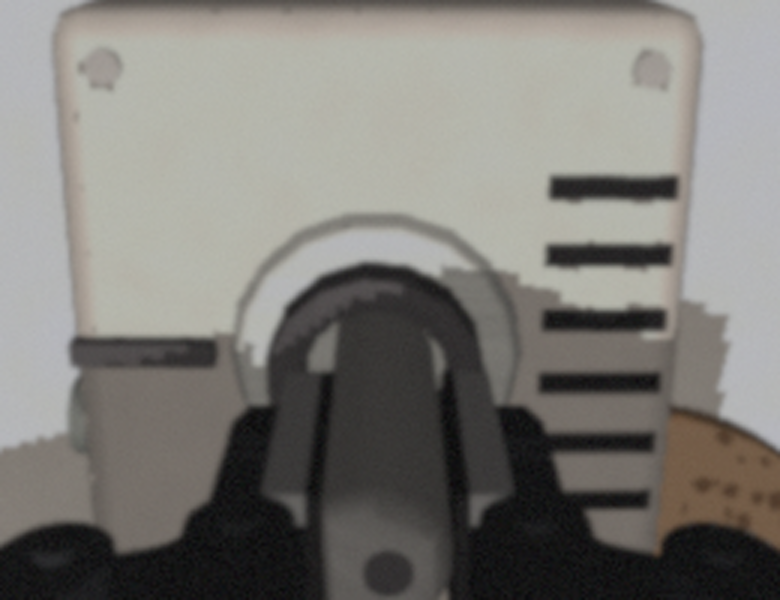

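```bash
python3 -m creep '[[[0,0,0],0],[[0,0,0],0],[[0,0,0],0],[[0,0,0],0],[[0,0,0],0],[[0,0,0],0],[[0,0,0],0],[[0,0,0],0],[[0,0,0],0],[[0,0,0],0]]' - 25;  python3 mv.py 634 252.2 43 99.9;  python3 -m creep '[[[0,0,0],0],[[0,0,0],0],[[0,0,0],0],[[0,0,0],0],[[0,0,-0.1],0],[[0,0,-0.3],0],[[0,0,-0.5],0],[[0,0,-0.7],0],[[0,0,-0.8],0],[[0,0,-0.8],0]]' 0.6 25
python3 - <<'E'
from h import *
c=shot("wrist","w18"); crop(c,"w18c",150,410,130,330,3)
E
python3 mv.py 457.5 310.3 123 -150.5
```

```text
time: 26.15
position: [634.0, 252.7, 42.9]
ee_rot: [3.141, -0.001, 1.748]
wrist_force: [-1.1, 0.3, 5.7]
opening: 0.182
pose [634.  252.7  42.9] yaw 100.15 t 26.15 | shift [-0.005 -0.001 -0.001] turn 0.0007 q [-0.49  0.74  0.14  1.53 -0.12  0.88 -0.13]
time: 27.15
position: [635.0, 252.6, 124.2]
ee_rot: [3.138, -0.001, 1.745]
wrist_force: [1.3, -0.1, 0.2]
opening: 0.605
pose [634.2 252.4 122.8] yaw 99.95 t 27.2 | shift [ 0.876 -1.641 -0.004] turn -0.3043 q [-0.5   0.66  0.16  1.45 -0.11  1.04 -0.15]
```

View pics/w18c.png

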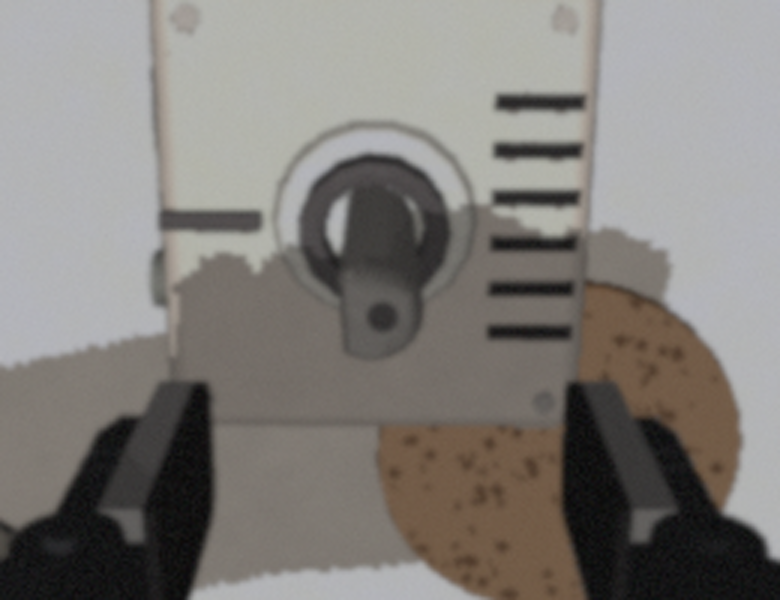

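```bash
python3 -m creep '[[[0.03,-0.05,0],-0.01],[[0.1,-0.2,0],-0.03],[[0.2,-0.4,0],-0.05],[[0.3,-0.6,0],-0.07],[[0.4,-0.8,0],-0.09],[[0.5,-0.95,0],-0.11],[[0.52,-1,0],-0.13],[[0.52,-1,0],-0.15],[[0.52,-1,0],-0.17],[[0.52,-1,0],-0.19]]' 0.75 25; python3 mv.py 457.5 310.3 123 -150.5
```

```text
time: 28.2
position: [525.7, 285.9, 120.9]
ee_rot: [-3.14, -0.002, 2.944]
wrist_force: [-0.2, 0.5, -0.2]
opening: 0.752
pose [525.7 285.9 120.9] yaw 168.67 t 28.2 | shift [ 0.716  0.105 -0.02 ] turn -0.1134 q [-0.43  0.54 -0.18  1.69  0.11  0.93  0.73]
```

```bash
python3 -m creep '[[[0.1,0.02,0],-0.02],[[0.3,0.05,0],-0.04],[[0.5,0.1,0],-0.06],[[0.7,0.1,0],-0.08],[[0.716,0.105,0],-0.1],[[0.716,0.105,0],-0.1134],[[0.716,0.105,0],-0.1134],[[0.716,0.105,0],-0.1134],[[0.716,0.105,0],-0.1134],[[0.716,0.105,0],-0.1134]]' 0.75 25; python3 mv.py 457.5 310.3 123 -150.5;  python3 - <<'E'
from h import *
c=shot("wrist","w19"); crop(c,"w19c",210,370,110,310,3)
E
```

```text
time: 29.2
position: [458.5, 310.8, 121.9]
ee_rot: [-3.142, -0.0, -2.634]
wrist_force: [0.6, 0.1, -1.2]
opening: 0.749
pose [458.5 310.8 121.9] yaw -150.9 t 29.2 | shift [ 0.011  0.    -0.011] turn -0.0011 q [-0.39  0.49 -0.38  1.8   0.23  0.89  1.21]
```

View pics/w19c.png

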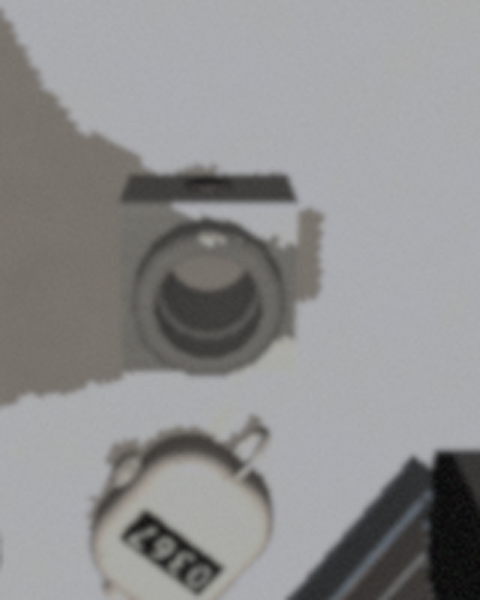

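Run:
```python
from h import *
c=load("w19"); u=lambda x,y:(210+x/3-.33,110+y/3-.33)
r=R.from_euler("xyz",c["obs"]["ee_rot"]).as_matrix(); p=c["obs"]["position"]
for n,uv,z in (("neckL",u(134,300),54),("neckR",u(287,300),54),("neckT",u(210,222),54),("neckB",u(210,376),54),("cornL",u(120,201),38),("cornR",u(297,203),38),("bL",u(121,370),38),("bR",u(297,365),38)):
    P=onz(c,[uv],z)[0]; print(n,P.round(1),(r.T@(P-p)).round(1))
```

```text
neckL [466.6 294.8  54. ] [  0.7 -17.9  67.9]
neckR [449.  326.4  54. ] [ 0.7 18.2 67.9]
neckT [441.4 301.3  54. ] [19.5  0.  67.9]
neckB [474.6 319.9  54. ] [-18.5   0.   67.9]
cornL [450.8 281.3  38. ] [ 21.  -22.   83.9]
cornR [430.1 319.4  38. ] [20.6 21.3 83.9]
bL [489.8 302.2  38. ] [-23.2 -22.8  83.9]
bR [466.6 341.   38. ] [-21.8  22.4  83.9]
```

```bash
python3 -m creep '[[[0,0,0.1],0],[[0,0,0.3],-0.001],[[0,0,0.5],-0.001],[[0,0,0.7],-0.001],[[0,0,0.85],-0.001],[[0,0,0.95],-0.001],[[0,0,1],-0.001],[[0,0,1],-0.001],[[0,0,1],-0.001],[[0,0,1],-0.001]]' 0.7 25;  python3 - <<'E'
from h import *
c=shot("wrist","w20"); crop(c,"w20c",180,380,110,310,3)
E
python3 mv.py 458.3 310.8 -20 -150.9
```

```text
time: 30.25
position: [458.9, 311.3, 22.9]
ee_rot: [3.142, 0.001, -2.626]
wrist_force: [0.5, 0.2, -0.1]
opening: 0.698
pose [458.9 311.2  22.9] yaw -150.47 t 30.3 | shift [ 0.008 -0.001  0.429] turn 0.0012 q [-0.43  0.62 -0.33  1.91  0.31  0.66  1.14]
```

View pics/w20c.png

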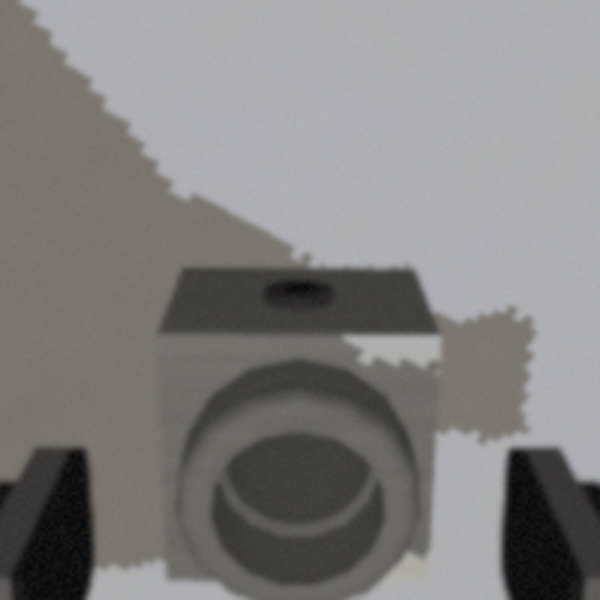

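```bash
python3 -m creep '[[[0.008,0,0.06],0],[[0.008,0,0.14],0],[[0.008,0,0.22],0],[[0.008,0,0.3],0],[[0.008,0,0.36],0],[[0.008,0,0.41],0],[[0.008,0,0.43],0],[[0.008,0,0.43],0],[[0.008,0,0.43],0],[[0.008,0,0.43],0]]' 0.7 30; python3 mv.py 458.3 310.8 -20; python3 -m creep '[[[0,0,0],0],[[0,0,0],0],[[0,0,0],0],[[0,0,0],0],[[0,0,0],0],[[0,0,0],0],[[0,0,0],0],[[0,0,0],0],[[0,0,0],0],[[0,0,0],0]]' 0.3 40;  python3 - <<'E'
from h import *
c=shot("wrist","w21"); crop(c,"w21c",150,410,110,310,3)
E
python3 mv.py 458.3 310.8 100
```

```text
time: 31.3
position: [458.0, 310.7, -20.5]
ee_rot: [3.142, 0.001, -2.626]
wrist_force: [0.1, 0.4, -0.3]
opening: 0.699
pose [458.  310.7 -20.5] yaw -150.47 t 31.3 | shift [-0.003 -0.    -0.005] turn 0.0 q [-0.45  0.68 -0.29  1.94  0.34  0.57  1.11]
time: 32.3
position: [458.0, 310.7, -20.4]
ee_rot: [-3.142, 0.001, -2.626]
wrist_force: [-0.5, 0.0, 5.5]
opening: 0.51
pose [458.  310.7 -20.4] yaw -150.47 t 32.35 | shift [-4.000e-03 -1.000e-03 -1.204e+00] turn 0.0 q [-0.45  0.68 -0.29  1.94  0.34  0.57  1.11]
```

View pics/w21c.png

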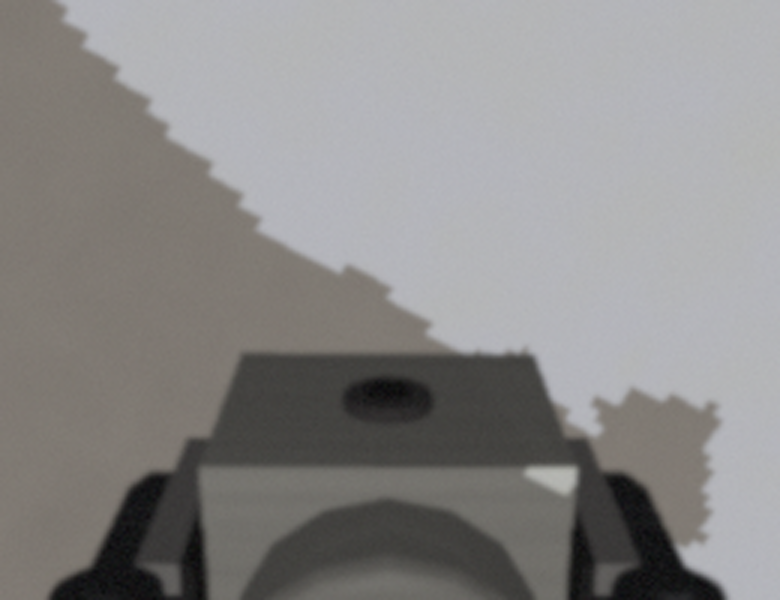

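Run:
```python
from h import *
for tag,u,pts in (("w21",lambda x,y:(150+x/3-.33,110+y/3-.33),[(388,466,38),(388,353,0)]),("w20",lambda x,y:(180+x/3-.33,110+y/3-.33),[(299,334,38),(299,268,0),(298,600,54),(298,392,54),(298,578,38)])):
  c=load(tag); r=R.from_euler("xyz",c["obs"]["ee_rot"]).as_matrix(); p=c["obs"]["position"]; print(tag,p)
  for x,y,z in pts:
    P=onz(c,[u(x,y)],z)[0]; print(z,P.round(1),(r.T@(P-p)).round(1))
```

```text
w21 [458.04019842 310.70564956 -20.41092695]
38 [440.7 300.4  38. ] [ 20.1  -0.4 -58.4]
0 [440.8 300.4   0. ] [ 20.1  -0.4 -20.4]
w20 [458.92183101 311.2569494   22.85326   ]
38 [440.5 300.5  38. ] [ 21.3  -0.3 -15.2]
0 [440.6 300.6   0. ] [21.2 -0.2 22.8]
54 [473.  318.8  54. ] [-16.   -0.4 -31.1]
54 [443.3 301.9  54. ] [ 18.2  -0.4 -31.2]
38 [478.4 321.9  38. ] [-22.2  -0.4 -15.1]
```

```bash
python3 -m creep '[[[0,0,-0.05],0],[[0,0,-0.15],0],[[0,0,-0.3],0],[[0,0,-0.45],0],[[0,0,-0.6],0],[[0,0,-0.75],0],[[0,0,-0.9],0],[[0,0,-1],0.01],[[0,0,-1],0.03],[[0,0,-1],0.0545]]' - 40;  python3 mv.py 630 251.6 108 -170.1
```

```text
time: 33.35
position: [457.8, 310.5, 80.1]
ee_rot: [3.141, 0.0, -2.97]
wrist_force: [-0.6, -0.5, -2.9]
opening: 0.509
pose [457.8 310.5  80.1] yaw -170.17 t 33.35 | shift [-1.596 -0.874 -0.279] turn -0.0002 q [-0.46  0.53 -0.26  1.86  0.19  0.78  0.91]
```

```bash
python3 -m creep '[[[0,0,-0.1],0],[[-0.1,-0.05,-0.2],0],[[-0.25,-0.12,-0.28],0],[[-0.4,-0.22,-0.28],0],[[-0.55,-0.3,-0.28],0],[[-0.7,-0.4,-0.28],0],[[-0.85,-0.46,-0.28],0],[[-0.96,-0.52,-0.28],0],[[-1,-0.54,-0.28],0],[[-1,-0.54,-0.28],0]]' - 40;  python3 mv.py 630 251.6 108 -170.1
```

```text
time: 34.35
position: [566.0, 274.4, 106.9]
ee_rot: [-3.141, -0.001, -2.965]
wrist_force: [-0.3, 0.7, -2.9]
opening: 0.509
pose [566.  274.4 106.9] yaw -169.87 t 34.35 | shift [-0.589 -0.337 -0.012] turn 0.0006 q [-0.33  0.6  -0.27  1.62  0.19  0.95  1.09]
```

```bash
python3 -m creep '[[[-0.08,-0.05,0],0],[[-0.2,-0.12,0],0],[[-0.35,-0.2,0],0],[[-0.48,-0.28,0],0],[[-0.57,-0.33,0],0],[[-0.6,-0.34,0],0],[[-0.6,-0.34,0],0],[[-0.6,-0.34,0],0],[[-0.6,-0.34,0],0],[[-0.6,-0.34,0],0]]' - 40;  python3 mv.py 630 251.6 108 -170.1
python3 - <<'E'
from h import *
c=shot("wrist","w22"); crop(c,"w22c",150,410,110,310,3)
c=shot("scene","s22"); crop(c,"s22c",270,390,130,250,6)
E
```

```text
time: 35.35
position: [630.3, 252.5, 107.3]
ee_rot: [3.141, -0.0, -2.964]
wrist_force: [0.0, -0.0, -1.4]
opening: 0.509
pose [630.3 252.5 107.3] yaw -169.81 t 35.35 | shift [ 0.005 -0.009 -0.007] turn 0.0008 q [-0.27  0.67 -0.26  1.47  0.19  1.02  1.17]
```

View pics/w22c.png

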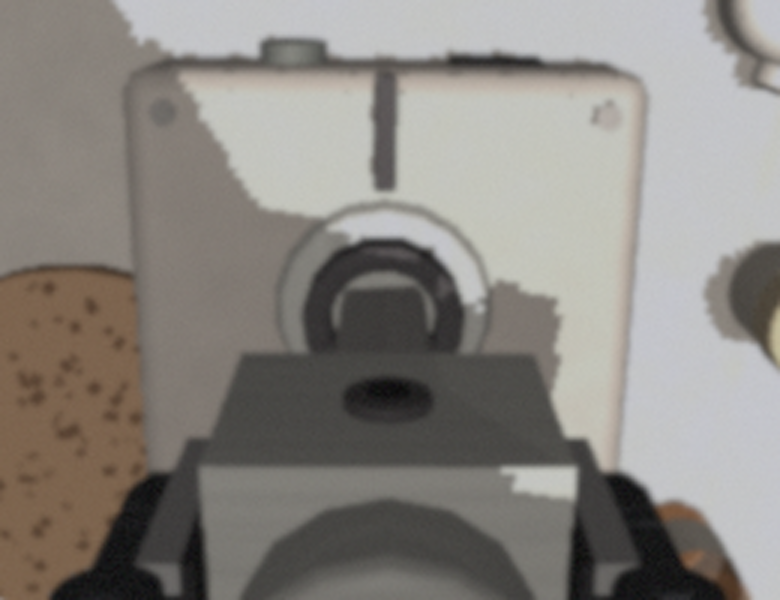

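View pics/s22c.png

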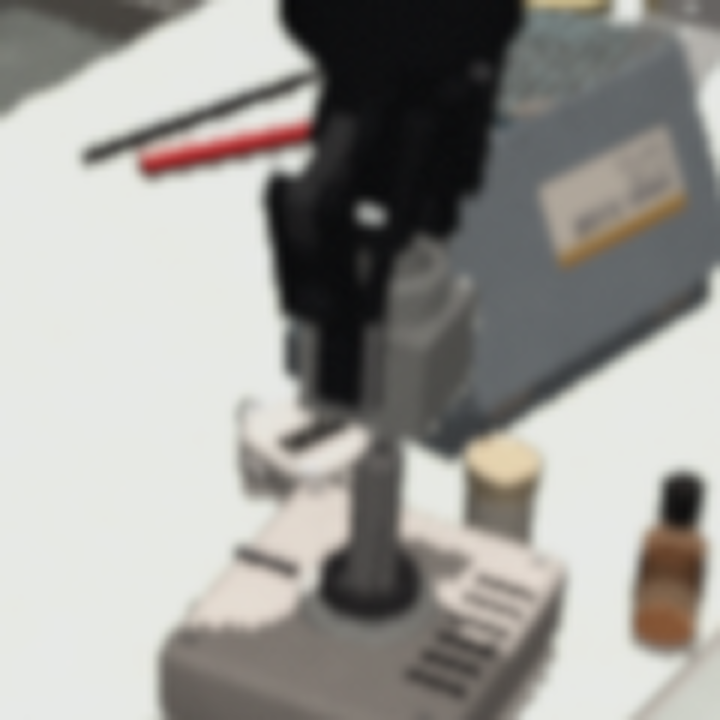

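Run:
```python
from h import *
u=lambda x,y:(150+x/3-.33,110+y/3-.33)
c=load("w22"); r=R.from_euler("xyz",c["obs"]["ee_rot"]).as_matrix(); p=c["obs"]["position"]; print(p)
for n,x,y,z in (("scr mid",384,113.5,40),("scrL",162,112,40),("scrR",606,115,40),("bar far",386,72,43.5),("bar near",385,189,43.5),("flatL",340,320,85),("flatR",427,320,85),("ringL",277,300,41),("ringR",489,300,41),("ringTop",383,204,41),("sleeveTop",383,240,54),("slL",303,310,54),("slR",463,310,54),("colbot",388.5,353,127.7),("colbL",240,353,127.7),("colbR",537,353,127.7),("coltop",388.5,466,165.7)):
    P=onz(c,[u(x,y)],z)[0]; print(n,P.round(1),(r.T@(P-p)).round(1))
```

```text
[630.29347542 252.5458609  107.3306484 ]
scr mid [587. 243.  40.] [44.3 -1.7 67.3]
scrL [595.4 193.9  40. ] [ 44.8 -51.6  67.3]
scrR [578.3 292.1  40. ] [44.1 48.1 67.3]
bar far [577.5 241.8  43.5] [53.8 -1.3 63.8]
bar near [603.2 246.2  43.5] [27.8 -1.5 63.8]
flatL [621.5 240.8  85. ] [ 10.7 -10.   22.3]
flatR [618.6 257.2  85. ] [10.7  6.7 22.3]
ringL [634.2 226.   41. ] [  0.9 -26.8  66.3]
ringR [625.4 274.9  41. ] [ 0.9 22.9 66.3]
ringTop [607.2 246.4  41. ] [23.8 -2.  66.3]
sleeveTop [612.3 247.4  54. ] [18.7 -1.9 53.3]
slL [631.2 232.7  54. ] [  2.6 -19.7  53.3]
slR [624.9 267.7  54. ] [ 2.7 15.8 53.3]
colbot [610.9 248.3 127.7] [ 19.8  -0.7 -20.4]
colbL [614.9 226.3 127.7] [ 19.8 -23.2 -20.4]
colbR [607.  270.4 127.7] [ 19.8  21.7 -20.4]
coltop [610.9 248.3 165.7] [ 19.8  -0.7 -58.4]
```

```bash
python3 -m creep '[[[0.01,-0.005,0],0],[[0.018,-0.01,0.04],0],[[0.018,-0.01,0.08],0],[[0.018,-0.01,0.12],0],[[0.018,-0.01,0.16],0],[[0.018,-0.01,0.2],0],[[0.018,-0.01,0.23],0],[[0.018,-0.01,0.26],0],[[0.018,-0.01,0.28],0],[[0.018,-0.01,0.28],0]]' - 40;  python3 mv.py 628 251.6 80 -170.1
python3 - <<'E'
from h import *
c=shot("wrist","w23"); crop(c,"w23c",150,410,110,310,3); print(c["obs"]["wrist_force"],c["obs"]["torque"])
c=shot("scene","s23"); crop(c,"s23c",270,390,130,250,6)
E
```

```text
time: 36.45
position: [629.0, 250.7, 78.8]
ee_rot: [-3.141, -0.001, -2.965]
wrist_force: [-1.0, -0.6, -2.6]
opening: 0.509
pose [629.  250.7  78.8] yaw -169.86 t 36.45 | shift [ 0.008  0.011 -0.012] turn 0.0007 q [-0.27  0.7  -0.26  1.51  0.2   0.96  1.16]
[-0.97457612 -0.55017093 -2.59735618] [-0.01248127  0.03804786 -0.0132365 ]
```

View pics/w23c.png

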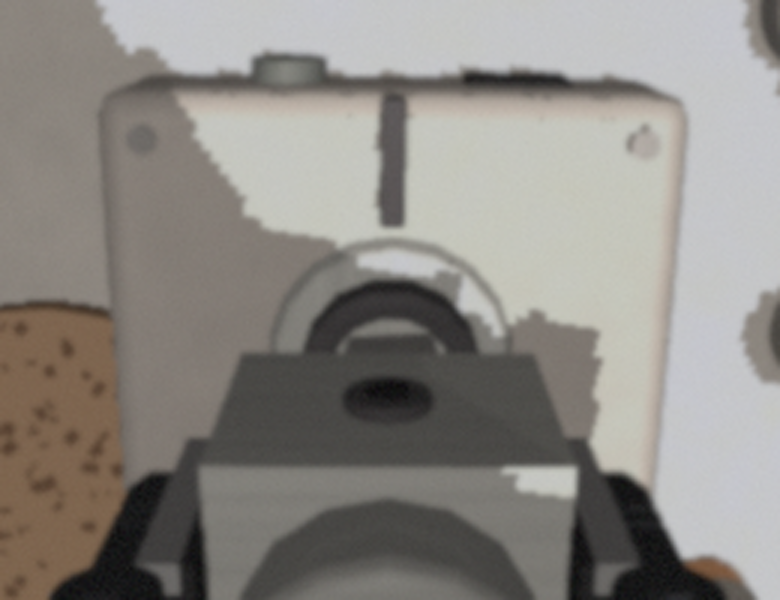

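View pics/s23c.png

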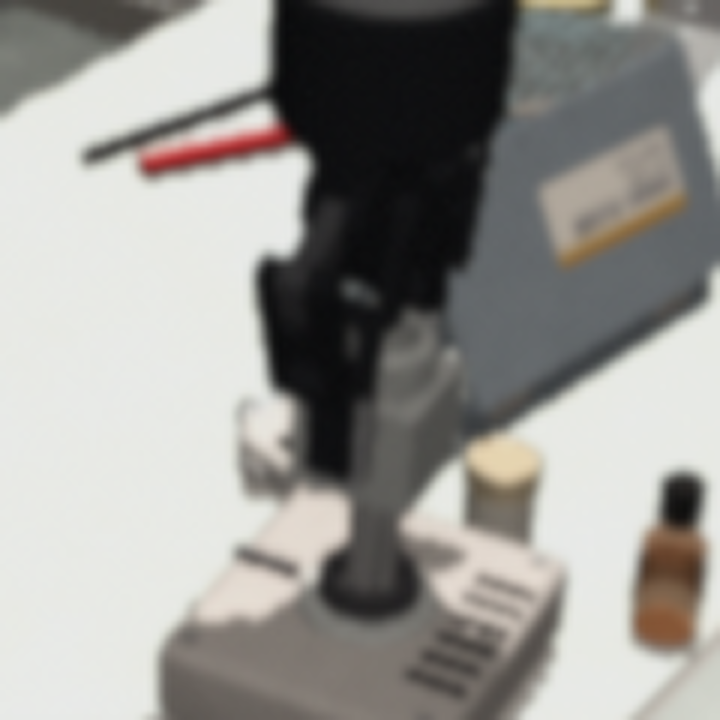

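Run:
```python
from h import *
u=lambda x,y:(150+x/3-.33,110+y/3-.33)
c=load("w23"); r=R.from_euler("xyz",c["obs"]["ee_rot"]).as_matrix(); p=c["obs"]["position"]
for n,x,y,z in (("scrL",142,138,40),("scrR",643,142,40),("bar far",394,96,43.5),("bar near",391,225,43.5),("flatL",346,340,70),("flatR",433,340,70),("ringTop",390,240,41),("sleeveTop",390,281,54),("colbot",388.5,353,99.2)):
    P=onz(c,[u(x,y)],z)[0]; print(n,P.round(1),(r.T@(P-p)).round(1))
```

```text
scrL [595.2 194.1  40. ] [ 43.3 -49.8  38.9]
scrR [578.3 292.4  40. ] [42.6 50.  38.9]
bar far [577.9 241.9  43.5] [51.9  0.3 35.4]
bar near [603.1 245.9  43.5] [26.3 -0.2 35.4]
flatL [619.2 240.5  70. ] [11.4 -8.3  8.8]
flatR [616.5 255.9  70. ] [11.5  7.3  8.8]
ringTop [606.8 246.3  41. ] [22.6 -0.4 37.9]
sleeveTop [611.6 247.2  54. ] [17.8 -0.4 24.9]
colbot [609.7 246.5  99.2] [ 19.8  -0.7 -20.3]
```

```bash
python3 -m creep '[[[0.003,0.003,0.02],0],[[0.005,0.006,0.04],0],[[0.005,0.006,0.06],0],[[0.005,0.006,0.08],0],[[0.005,0.006,0.1],0],[[0.005,0.006,0.12],0],[[0.005,0.006,0.14],0],[[0.005,0.006,0.16],0],[[0.005,0.006,0.18],0],[[0.005,0.006,0.18],0]]' - 40;  python3 mv.py 628 251.6 30 -170.1
python3 - <<'E'
from h import *
c=shot("wrist","w24"); crop(c,"w24c",150,410,110,310,3); print(c["obs"]["wrist_force"],c["obs"]["torque"])
E
```

```text
time: 37.55
position: [628.4, 251.2, 60.8]
ee_rot: [-3.141, -0.001, -2.965]
wrist_force: [-0.4, 0.1, -2.1]
opening: 0.507
pose [628.4 251.2  60.8] yaw -169.86 t 37.55 | shift [0.003 0.005 0.308] turn 0.0007 q [-0.27  0.72 -0.25  1.53  0.21  0.93  1.15]
[-0.43904993  0.09518444 -2.11719531] [-0.05544621 -0.00106188 -0.02871555]
```

View pics/w24c.png

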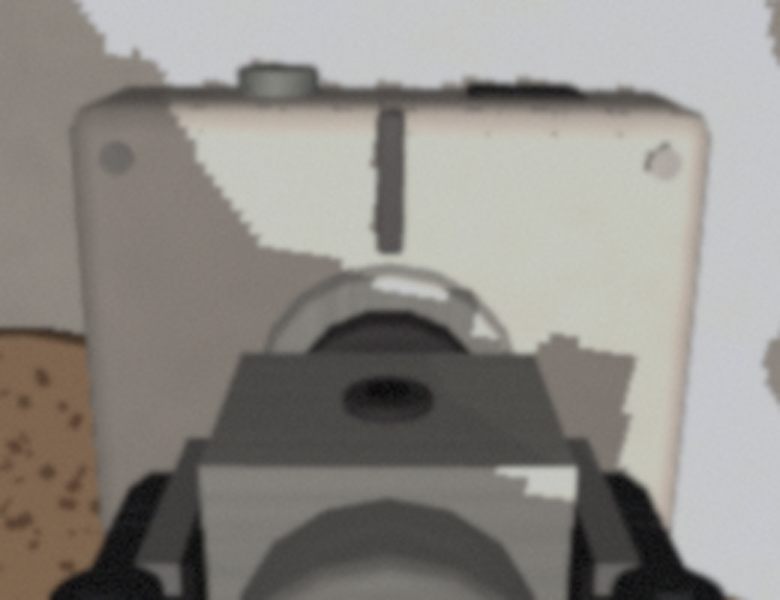

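```bash
python3 -m creep '[[[0,0,0.04],0],[[0,0,0.08],0],[[0,0,0.12],0],[[0,0,0.16],0],[[0,0,0.2],0],[[0,0,0.24],0],[[0,0,0.28],0],[[0,0,0.31],0],[[0,0,0.34],0],[[0,0,0.34],0]]' - 40;  python3 mv.py 628 251.6 26.8 -170.1
python3 - <<'E'
from h import *
c=shot("wrist","w25"); crop(c,"w25c",150,410,110,310,3); print(c["obs"]["wrist_force"],c["obs"]["torque"])
c=shot("scene","s25"); crop(c,"s25c",270,390,130,250,6)
E
```

```text
time: 38.6
position: [628.6, 251.3, 27.4]
ee_rot: [-3.142, 0.0, -2.965]
wrist_force: [-1.9, -0.3, 3.4]
opening: 0.507
pose [628.6 251.3  27.4] yaw -169.86 t 38.6 | shift [0.006 0.004 0.006] turn 0.0007 q [-0.28  0.75 -0.25  1.55  0.22  0.86  1.14]
[-1.91904704 -0.2572172   3.37211059] [-0.24468243  0.32805436 -0.02300691]
```

View pics/w25c.png

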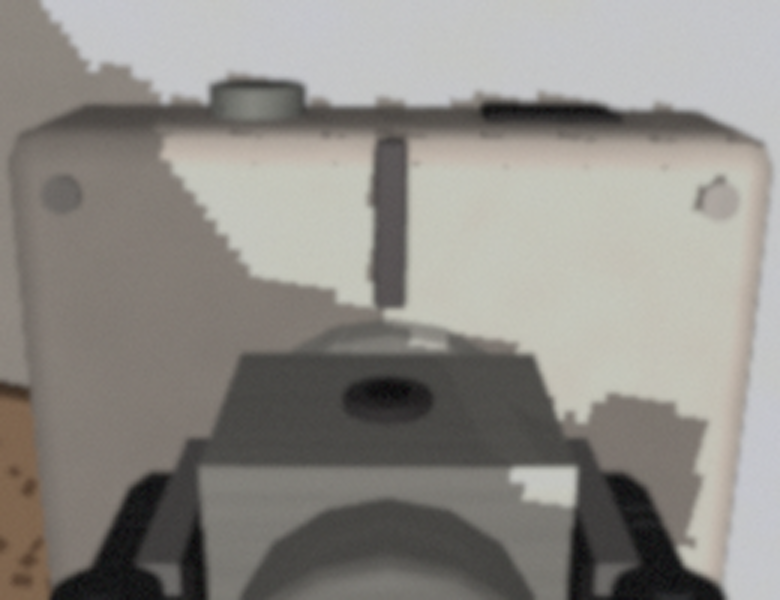

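View pics/s25c.png

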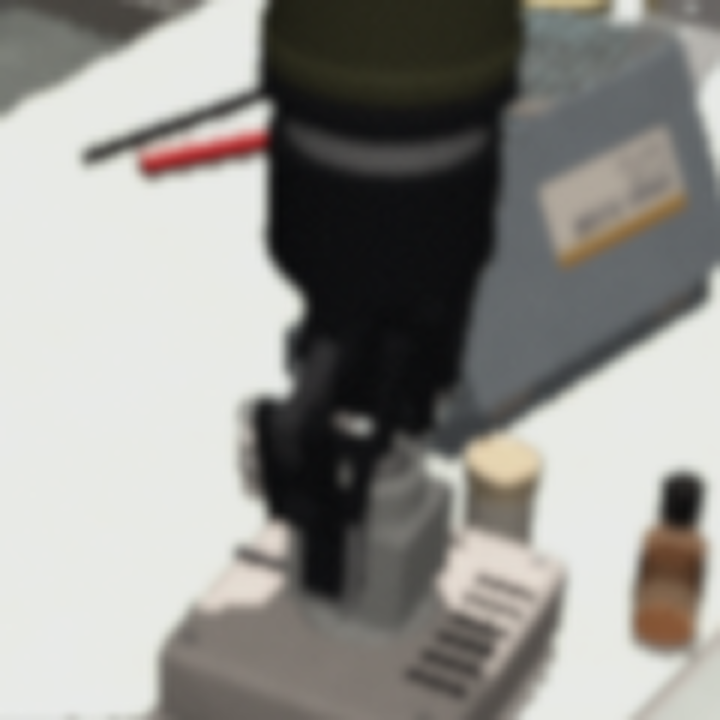

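```bash
python3 -m creep '[[[0,0,0],0],[[0,0,0.003],0],[[0,0,0.003],0],[[0,0,0.003],0],[[0,0,0.003],0],[[0,0,0.003],0],[[0,0,0.003],0],[[0,0,0.003],0],[[0,0,0.003],0],[[0,0,0.003],0]]' - 40
python3 - <<'E'
from h import *
for i in range(3):
    c=shot("wrist","w26" if i==0 else None); o=c["obs"]; print(o["position"].round(1),o["wrist_force"].round(1),o["ee_rot"].round(4),o["opening"])
t=shot("top","top26"); crop(t,"top26c",190,330,130,290,4)
E
```

```text
time: 39.7
position: [628.6, 251.3, 26.9]
ee_rot: [3.142, 0.0, -2.965]
wrist_force: [-2.0, -1.5, 4.6]
opening: 0.507
[628.6 251.3  26.9] [-2.  -1.5  4.6] [ 3.1416e+00  1.0000e-04 -2.9647e+00] 0.5070384112250773
[628.6 251.3  26.9] [-1.8 -1.1  4.2] [ 3.1416 -0.     -2.9646] 0.5094243132624575
[628.6 251.3  26.9] [-1.8  0.1  4.2] [ 3.1416  0.     -2.9646] 0.510070304895827
```

View pics/top26c.png

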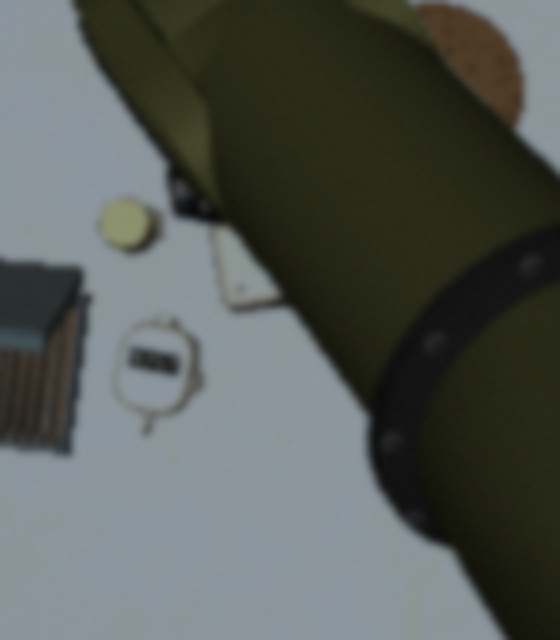

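```bash
python3 -c "
from bench import bot
print(bot.finish_job())"
```

```text
the job is handed in; nothing more can be done
None
```

I stood the collar up, turned the shaft flat to the pointer and fitted the collar over the shaft. I handed the job in at about 40 s of the 72 s, still gripping the collar and pressing it down. No verdict is reported, so the points below are my own last checks.

- **Standing the collar up:** I gripped it by the tip of the neck, lifted it, and eased the grip until it swung upright and stood on the desk. The first close missed the neck and passed just above it. On the first lift, easing the grip let the collar drop flat again. The second lift worked.
- **Turning the shaft:** I gripped it across the flat (opening about 15.5 mm against the stated 16) and turned it by 68°. The picture afterwards showed the flat facing the pointer bar, and the tool's angle agreed to within about 1°.
- **Fitting the collar:** The collar went down the shaft with no jamming force, with the screw over the flat and facing the pointer.
- **Sleeve:** It is pressed in by about 6.7 mm. The spring force is about 7 N, and from the tool's height the collar's underside is about 47 mm above the desk. The two agree.
- **Grip and collar:** The opening was 0.51 at a 40 N setting, and the collar had not shifted in the fingers.
- **Jar and counter:** Both are where they started in the last top view.
- **Bottle:** The arm hid it in that view, but it stood unchanged in the last scene picture.

One thing did not match the description. The fingertips, measured in two cameras, sit about 30 mm behind the stated tool point, so I worked from the measured position.

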